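# Set up the lap job and the cutter's job tray

### The job

Make up two jobs from the stock on the mat. Lap job: lift the clear guard of the lapping machine, stand the amber tumbler upright in the rubber ring on the lap plate, set the brass weight on the tumbler with its boss in the mouth, and lower the guard until it is fully closed. Cutting job: stand the blue tumbler upright in the round recess of the wooden job tray and put the green wheel over the tray's dowel, lying flat; set the glasses and the weight down gently, and leave the clear tumbler and the pink wheel where they are.

Things in the scene. Friction and masses are not known exactly. Their poses are not given: they have to be found in the camera images.
- amber_glass_mid (a point): Amber glass tumbler blank, standing upright with its mouth up: outside diameter 60, height 64, wall 4, solid base 10 thick (mm), 170 g. The point is its centre, 32 mm above its underside; z is up its axis. Stands on the 3 mm thick felt stock mat at the start.
- blue_glass_mid (a point): Blue glass tumbler blank, same size and mass as the amber one, on the stock mat. The point is its centre, 32 mm above its underside; z is up its axis.
- weight_grip (a point): Brass weight, 350 g, 58 mm high, upright on the stock mat. From below: boss 32 in diameter, 8 high (goes into a tumbler's mouth, inside diameter 52); disc 64 in diameter, 10 thick (lies on the rim); upright round grip 22 in diameter, 40 high. The point is on the grip's axis: 24 mm above the disc's top, 34 above its underside, 42 above the weight's underside, 16 below the grip's top. z up.
- green_wheel_mid (a point): Green grinding wheel with a steel bush, lying flat on the stock mat: diameter 60, thickness 20, through bore at least 26 mm in diameter, 120 g. The point is the centre of the wheel, 10 mm above its underside; z is the bore's axis.
- clear_glass_mid (a point): Clear colourless tumbler blank, same size as the other tumblers, on the stock mat; not wanted today, leave it alone. The point is its centre, 32 mm above its underside.
- pink_wheel_mid (a point): Pink grinding wheel, same size as the green one, lying on the stock mat; not wanted today, leave it alone. The point is its centre, 10 mm above its underside.
- tray: Fixed wooden job tray, 120 (x) by 220 (y) by 20 mm high; origin at the centre of its underside, z up. In its frame: at y = +55 mm a round recess with blue felt floor for the tumbler, 80 mm in diameter, 8 deep (floor 12 above the underside); at y = -55 mm an upright dowel for the wheel, 10 mm in diameter, tip 26 above the tray's top. The wheel lies on the tray's top face.
- lap: Fixed green lapping machine, 230 mm square, rim 50 high. Origin at bench height under the plate's centre, z up, +x towards the guard's hinge. Steel lap plate's top at z = 40 mm. On it, centred on the origin, a fixed black rubber ring: bore 80, outside 92, top at z = 50. Fixed clear panel at x = +107, up to z = 160. The guard's hinge line is parallel to y through x = +105, z = +52 mm.
- guard (a joint): Angle (rad) of the clear splash hood over the lap plate, 200 mm wide, 170 mm above the bench when closed. 0 = closed; grows as the front edge swings up and over to +x; stop at 1.65. Starts closed or ajar (up to 0.3). A stiff hinge holds it wherever it is left; moving the bar takes about 4 N. Open (1.5 or more), it stands behind the hinge, 120 mm deep, up to 310 mm high.
- guard_bar (a point): Middle of the guard's red pull bar: round, 12 mm in diameter, 126 long, parallel to the machine's y, 47 mm out from the guard's front edge, on two brackets 118 mm apart. 255 mm from the hinge line: closed, it is at x = -150, z = +56 mm in the machine's frame; at 1.5 rad about straight above the hinge, 306 mm above the bench. The point turns with the guard.
Not all that is in view belongs to the job. Of the things that look like the part that bears weight_grip, the largest one is meant.

How it is judged:
At the end, for the whole second after the job is handed in: Amber tumbler upright in the ring (13 mm from its centre), weight level on its rim, boss in the mouth (14 mm); guard under 0.06 rad; blue tumbler upright on the recess floor (13 mm), green wheel flat over the dowel (11 mm); all released and at rest (horizontal distance between amber_glass_mid and lap below 0.013 m and z of amber_glass_mid in the frame of lap between 0.068 and 0.076 m and angle between each of amber_glass_mid, weight_grip, blue_glass_mid, green_wheel_mid's own z axis and vertical below 0.1 rad and horizontal distance between weight_grip and amber_glass_mid below 0.014 m and z of weight_grip in the frame of amber_glass_mid between 0.061 and 0.07 m and value of joint guard below 0.06 rad and x of blue_glass_mid in the frame of tray between -0.013 and 0.013 m and y of blue_glass_mid in the frame of tray between 0.042 and 0.068 m and z of blue_glass_mid in the frame of tray between 0.04 and 0.048 m and x of green_wheel_mid in the frame of tray between -0.011 and 0.011 m and y of green_wheel_mid in the frame of tray between -0.066 and -0.044 m and z of green_wheel_mid in the frame of tray between 0.026 and 0.034 m and linear speed of each of amber_glass, blue_glass, weight, green_wheel below 0.02 m/s); the robot touches nothing.
It fails at once if the clear tumbler or the pink wheel was moved by more than 30 mm, or the tumbler tipped over (distance of any of clear_glass_mid, pink_wheel_mid from where it was at the start of the episode above 0.03 m or angle between clear_glass_mid's own z axis and vertical above 0.6 rad).
It fails at once if a tumbler or the weight was let fall (out of the fingers and faster than 0.6 m/s, a drop of about 2 cm) ((linear speed of amber_glass above 0.6 m/s and contact force between the fingers and amber_glass below 0.2 N) or (linear speed of blue_glass above 0.6 m/s and contact force between the fingers and blue_glass below 0.2 N) or (linear speed of weight above 0.6 m/s and contact force between the fingers and weight below 0.2 N)).
It also fails if it takes over 138 s, if anything falls off the work surface, if the arm or the gripper's body presses on something with over 40 N, if the wrist force passes 120 N, or if a joint passes its speed limit or range.

### The arm

A 6-joint arm with a two-finger parallel gripper is mounted at the origin on the work surface. World frame = base frame: x ahead of the robot, y to its left, z up, the work surface at z = 0. Lengths are in m, angles in rad, forces in N, time in s.
With the tool pointing down it reaches from about 0.275 to 0.825 m from the base axis. Payload 4.9 kg.
Tool frame: the origin (TCP) lies at the very end of the fingers, on their centre line; the grasp point (between the pads) lies 19 mm behind it (manip.grasp_offset is the distance from the TCP to the grasp point, in m); z points along the fingers, y is the line along which they close (so a half turn about z gives the same grasp; the last joint's range is limited). The gripper opens to 85 mm and grips with 20 to 120 N. Pads are 22 mm wide; open, the fingers measure 114 mm over their backs; the gripper's body (76 mm by 85 mm) begins 54 mm behind the grasp point. The pads swing forward as they close: fully open they stand 13 mm farther back than shut.
Start: joints at [1.058, 0.326, -0.193, 1.052, 0, 1.437], TCP at [0.203, 0.511, 0.191] pointing down, gripper open.
Joint ranges: [-2.65, 2.65], [-0.97, 1.79], [-1.3, 1.35], [-1.93, 2.1], [-1.47, 1.37], [-3.14, 3.14]. Speed limits (rad/s): [2.57, 2.57, 3.14, 3.14, 3.14, 3.14].

### API

Orientations are given as a unit quaternion [x, y, z, w].
In Python, from rig import manip gives the robot as it stands.
- The arm moves only by the shell command python3 -m inch 'ROWS' [FORCE]. ROWS is JSON, a list of rows, each a list of 7 numbers: the shift along the tool's x, y, z in m, then the turn, a rotation vector about the tool's x, y, z in rad, then the opening, from 0 (shut) to 1 (fully open). In form: [[x, y, z, rx, ry, rz, fingers], ...]. A call has 1 to 5 rows; each row is the pose to reach, as a shift and turn from the pose commanded when the call began, along the tool's axes at that moment; what a row does not reach only later rows make up. A row lasts 1/10 s, in which the tool goes at most 50 mm and 8.59 degrees, less where a joint would pass 70% of its speed; a pose out of reach is approached as far as the arm can. A call with a gripper value outside its range is refused whole. The fingers move at their own pace and stop on an object; FORCE is the grip in N (left out, the last holds). Time passes only in rows, so rows that repeat a pose let the fingers close. It gives the time, the measured TCP pose, the force, the opening and the grip force at its end, in the units of the state.
- manip.sense(): the state, without advancing time (a new reading comes with each control period).
- manip.capture(name): name is "scene" or "top"; returns the picture (400x640x3 uint8, blue, green, red); there is no depth.
- manip.camera_params(name): a dict with "mtx" (3x3 intrinsics, pixels), "extrinsics" (4x4, takes a point from camera to world coordinates). Camera axes: x right, y down, z forward; pixel columns grow to the right and rows downward; lengths in m; the calibration is good to about 2 mm. A picture is of the moment at which its call begins. camera_params takes no time and is no camera call.
- manip.close_job(): hands the job in; it is judged then, once.
The state is a dict: "clock": time; "joint_positions": joint angles; "joint_velocities": joint speeds; "joint_torque": joint torques, N m; "ee_pos": TCP position; "eef_rot": TCP orientation; "force": force on the tool from outside, world axes, zero at the start; "torque": the same for the moment, N m; "grip_width": opening from 0.0 (shut) to 1.0 (fully open); "finger_force": force on a finger pad.
Only numpy, scipy, OpenCV 4.12 (cv2) and the standard library are available. Lean on these libraries where they do the work, as an engineer would, in place of code of your own. Each camera call takes 0.05 s, during which the arm holds its last target. There are 200 camera calls.

## Working session

There is one attempt and no reset: what is moved stays moved. The work goes in short steps, Python scripts to look and compute and a shell command to move; the robot and the scene stay as the last step left them, time stands still between calls to the robot, and variables do not carry over. Pictures are saved under pics/ and viewed, at most 14 in all, crops included, and the job is handed in when it is done.

```bash
ls; mkdir -p pics; python3 - <<'E'
from rig import manip
import cv2,numpy as np
for n in ["scene","top"]:
    im=manip.capture(n); cv2.imwrite(f"pics/{n}0.png",im)
    p=manip.camera_params(n); print(n,np.round(p["mtx"],1).tolist(),np.round(p["extrinsics"],4).tolist())
s=manip.sense(); print({k:np.round(v,3).tolist() for k,v in s.items()}, manip.grasp_offset)
E
```

```text
pics
scene [[455.8, 0.0, 314.2], [0.0, 455.8, 202.3], [0.0, 0.0, 1.0]] [[0.8358, 0.424, -0.3487, 0.9392], [0.5489, -0.6525, 0.5224, -0.5564], [-0.006, -0.628, -0.7782, 0.8755], [0.0, 0.0, 0.0, 1.0]]
top [[515.3, 0.0, 313.4], [0.0, 515.3, 197.4], [0.0, 0.0, 1.0]] [[-0.0332, -0.9751, 0.2193, 0.299], [-0.9994, 0.0334, -0.0027, -0.0195], [-0.0047, -0.2193, -0.9756, 1.2837], [0.0, 0.0, 0.0, 1.0]]
{'clock': 0.1, 'joint_positions': [1.058, 0.327, -0.193, 1.052, -0.0, 1.437], 'joint_velocities': [0.0, -0.003, 0.004, -0.001, -0.001, 0.001], 'joint_torque': [0.0, -44.424, 26.304, 0.008, -0.0, -0.0], 'ee_pos': [0.203, 0.51, 0.191], 'eef_rot': [0.188, 0.982, -0.001, -0.0], 'force': [0.747, -0.121, -0.819], 'torque': [-0.037, 0.012, -0.008], 'finger_force': 0.0, 'grip_width': 0.997} 0.0187
```

View pics/scene0.png

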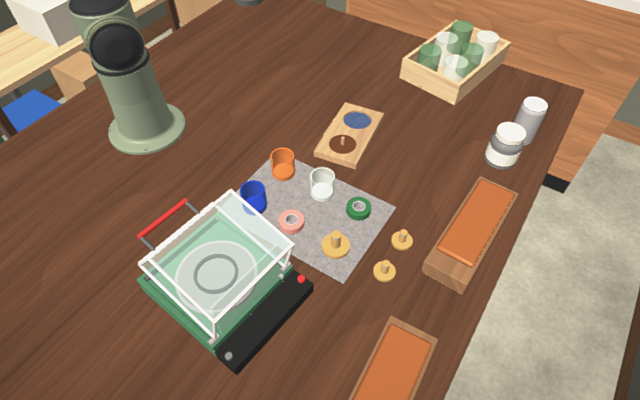

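View pics/top0.png

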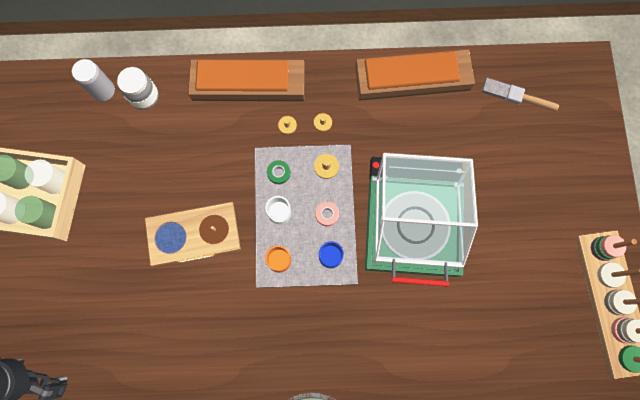

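The pictures show these candidates:
- **Amber tumbler:** scene (283,164), top (278,259). The orange stones at top (242,76) and (412,70) are not it.
- **Blue tumbler:** scene (253,197), top (331,255).
- **Weight:** the large brass one at scene (336,245), top (326,166). The small brass ones at top (287,124) and (322,122) are decoys.
- **Green wheel:** scene (358,208), top (279,172). The pink wheel is at top (327,213), and the rack at the right also holds wheels.
- **Clear tumbler:** top (279,210).
- **Tray:** recess at top (171,237), dowel at (213,229).
- **Lap ring:** top (415,225), with the bar at (420,282).

```bash
cat > vis.py <<'E'
import numpy as np,cv2
from rig import manip
from scipy.optimize import least_squares
P={n:manip.camera_params(n) for n in("scene","top")}
def proj(n,X):
    T=np.linalg.inv(P[n]["extrinsics"]); X=np.atleast_2d(X)
    c=X@T[:3,:3].T+T[:3,3]; u=c@P[n]["mtx"].T; return u[:,:2]/u[:,2:]
def ray(n,uv):
    E=np.array(P[n]["extrinsics"]); d=E[:3,:3]@np.linalg.solve(P[n]["mtx"],[uv[0],uv[1],1.]); return E[:3,3],d
def onz(n,uv,z):
    o,d=ray(n,uv); return o+d*(z-o[2])/d[2]
def tri(a,b):  # scene px, top px
    f=lambda X:np.r_[proj("scene",X)[0]-a,proj("top",X)[0]-b]
    r=least_squares(f,[.4,0,.05]); return r.x,np.abs(r.fun).max()
def blob(im,win,lo,hi):
    x0,y0,x1,y1=win; h=cv2.cvtColor(im,cv2.COLOR_BGR2HSV)[y0:y1,x0:x1]
    m=cv2.inRange(h,np.array(lo),np.array(hi)); m=cv2.morphologyEx(m,cv2.MORPH_CLOSE,np.ones((5,5),np.uint8))
    n,l,s,c=cv2.connectedComponentsWithStats(m); i=1+np.argmax(s[1:,4])
    cs,_=cv2.findContours((l==i).astype(np.uint8),cv2.RETR_EXTERNAL,cv2.CHAIN_APPROX_NONE)
    k=cv2.convexHull(max(cs,key=cv2.contourArea))[:,0].astype(np.float32)
    return k
def stat(k):
    m=cv2.moments(k.astype(np.float32)); return np.array([m["m10"]/m["m00"],m["m01"]/m["m00"]]),m["m00"]
def cyl(segs):  # segs: (r,z0,z1) relative to underside
    a=np.linspace(0,2*np.pi,48,endpoint=False)
    return np.vstack([np.c_[r*np.cos(a),r*np.sin(a),0*a+z] for r,z0,z1 in segs for z in(z0,z1)])
def fit(ks,pts,x0):   # ks {cam:hull}; returns underside-centre xyz
    def f(X):
        o=[]
        for n,k in ks.items():
            c,A=stat(cv2.convexHull(proj(n,pts+X).astype(np.float32))[:,0]); o+=list(c-stat(k)[0])
        return o
    r=least_squares(f,x0); return r.x,np.round(r.fun,2)
GL=cyl([(.03,0,.064)]);WH=cyl([(.03,0,.02)]);WT=cyl([(.016,0,.008),(.032,.008,.018),(.011,.018,.058)])
OBJ={"amber":((5,120,90),(16,255,255),GL),"blue":((110,130,60),(128,255,255),GL),"green":((60,90,30),(85,255,200),WH),"weight":((17,90,90),(30,255,255),WT)}
E
cat > m1.py <<'E'
from vis import *
im={n:cv2.imread(f"pics/{n}0.png") for n in P}
W={"amber":[(265,140,300,185),(262,243,296,276)],"blue":[(236,176,270,218),(315,238,348,272)],"green":[(342,192,376,225),(264,156,295,188)],"weight":[(318,228,355,262),(308,148,345,185)]}
for o,(a,b) in W.items():
    lo,hi,pts=OBJ[o]; ks={n:blob(im[n],w,lo,hi) for n,w in(("scene",a),("top",b))}
    x0=onz("top",stat(ks["top"])[0],.02)
    X,e=fit(ks,pts,x0)
    print(o,np.round(X,4),e,[(round(stat(ks[n])[1]),round(cv2.contourArea(cv2.convexHull(proj(n,pts+X).astype(np.float32))))) for n in ks])
    for n in ks: cv2.polylines(im[n],[cv2.convexHull(proj(n,pts+X).astype(np.int32))],True,(255,0,255),1)
cv2.imwrite("pics/t1.png",cv2.resize(cv2.imread("pics/top0.png")[140:300,140:480],None,fx=2.35,fy=2.35,interpolation=cv2.INTER_CUBIC))
cv2.imwrite("pics/s1.png",cv2.resize(im["scene"][95:375,120:410],None,fx=2.1,fy=2.1,interpolation=cv2.INTER_CUBIC))
E
python3 m1.py
```

```text
amber [0.4486 0.1856 0.4988] [296.77 -77.99 157.85 199.22] [(1153, 1614), (527, 1835)]
blue [0.4085 0.2429 0.3644] [295.38 -24.74 145.03 237.16] [(558, 1128), (485, 1365)]
green [ 0.5032  0.8569 -0.3705] [401.05 104.97  25.35 241.54] [(416, 172), (386, 340)]
weight [ 0.4835  0.899  -0.2053] [408.01  61.32 -24.82 240.74] [(604, 224), (456, 451)]
```

View pics/t1.png

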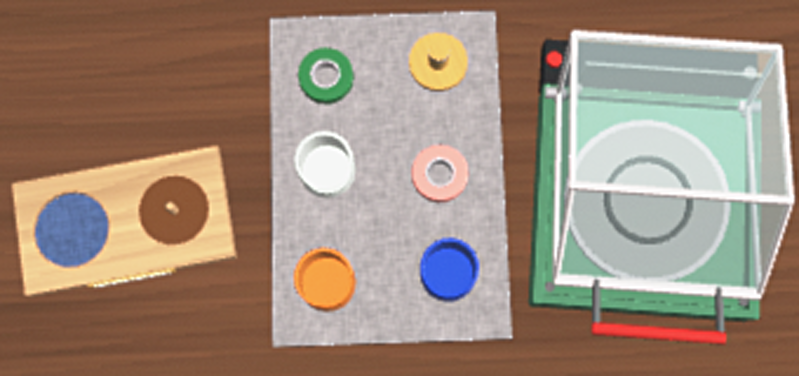

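View pics/s1.png

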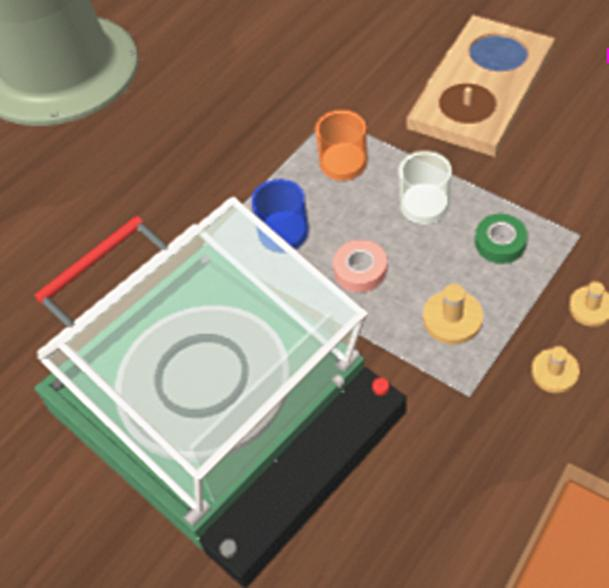

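t1 shows the tray, mat stock and lap close up: green wheel (326,74), large brass weight (438,61), amber (325,279), blue (449,269), ring (648,200) and bar (594..725,333). s1 agrees, with the large weight at (453,313) clearly bigger than the two small ones off the mat. The choices hold. The fit failed because my blob function dropped the window offset, so I'm fixing that and adding the places.

```bash
sed -i 's/k=cv2.convexHull(max(cs,key=cv2.contourArea))\[:,0\].astype(np.float32)/k=(cv2.convexHull(max(cs,key=cv2.contourArea))[:,0]+[x0,y0]).astype(np.float32)/' vis.py
cat >> m1.py <<'E'
im={n:cv2.imread(f"pics/{n}0.png") for n in P}
def hue(o,wins,lo,hi):
    return {n:blob(im[n],w,lo,hi) for n,w in zip(("scene","top"),wins)}
R=hue("bar",[(125,190,200,245),(385,272,455,290)],(0,150,80),(8,255,255))
def ends(k):
    b=cv2.boxPoints(cv2.minAreaRect(k)); d=[np.linalg.norm(b[0]-b[1]),np.linalg.norm(b[1]-b[2])]
    e=[(b[0]+b[1])/2,(b[2]+b[3])/2] if d[0]<d[1] else [(b[1]+b[2])/2,(b[3]+b[0])/2]
    return sorted(e,key=lambda p:p[0])
E={n:ends(k) for n,k in R.items()}; print(E)
for i in(0,1):
  for j in (0,1): print("bar",i,j,*[np.round(v,4) for v in tri(E["scene"][i],E["top"][j])])
K=hue("rec",[(335,100,378,135),(150,215,190,258)],(100,60,50),(125,255,255))
c={n:cv2.fitEllipse(k)[0] for n,k in K.items()};print("recess",c,*[np.round(v,4) for v in tri(c["scene"],c["top"])])
K=hue("dow",[(325,130,362,158),(194,210,236,246)],(0,80,20),(14,255,110))
c={n:cv2.fitEllipse(k)[0] for n,k in K.items()};print("brown",{n:cv2.fitEllipse(k) for n,k in K.items()},*[np.round(v,4) for v in tri(c["scene"],c["top"])])
for nm,a,b in[("ring",(215.7,273.6),(415.7,225.1)),("doweltip",(342.5,137),(211.5,227.5)),("pink",(291.4,220),(327,213)),("clear",(321.6,184),(278,208))]: print(nm,*[np.round(v,4) for v in tri(a,b)])
E
python3 m1.py
```

```text
amber [0.4287 0.066  0.0291] [-0.04 -0.01 -0.01 -0.02] [(1153, 762), (527, 592)]
blue [ 0.4357 -0.0592  0.0158] [-0.19  0.01 -0.07 -0.07] [(558, 835), (485, 570)]
green [0.6532 0.0638 0.0072] [ 0.49 -0.1   0.29  0.33] [(416, 517), (386, 470)]
weight [ 0.6636 -0.059   0.0095] [ 0.48 -0.14  0.43  0.37] [(604, 634), (456, 505)]
{'scene': [array([137.18848, 237.24232], dtype=float32), array([186.75769, 198.68849], dtype=float32)], 'top': [array([390.9277 , 278.97614], dtype=float32), array([448.20602, 283.219  ], dtype=float32)]}
bar 0 0 [ 0.3347 -0.2548  0.0496] 26.1372
bar 0 1 [ 0.3533 -0.3178  0.1209] 0.823
bar 1 0 [ 0.3673 -0.1901  0.1216] 0.4596
bar 1 1 [ 0.3831 -0.2551  0.1832] 23.719
recess {'scene': (356.83233642578125, 119.94784545898438), 'top': (170.1199951171875, 237.4509735107422)} [0.4932 0.3342 0.0199] 0.3493Traceback (most recent call last):
  File "m1.py", line 25, in <module>
    K=hue("dow",[(325,130,362,158),(194,210,236,246)],(0,80,20),(14,255,110))
  File "m1.py", line 14, in hue
    return {n:blob(im[n],w,lo,hi) for n,w in zip(("scene","top"),wins)}
              ~~~~^^^^^^^^^^^^^^^
  File "vis.py", line 18, in blob
    n,l,s,c=cv2.connectedComponentsWithStats(m); i=1+np.argmax(s[1:,4])
                                                     ~~~~~~~~~^^^^^^^^^
    return _wrapfunc(a, 'argmax', axis=axis, out=out, **kwds)
    return bound(*args, **kwds)
ValueError: attempt to get argmax of an empty sequence
```

```bash
python3 - <<'E'
import re
s=open('m1.py').read()
s=s.replace('K=hue("dow"','#K=hue("dow"').replace('c={n:cv2.fitEllipse(k)[0] for n,k in K.items()};print("brown"','#')
open('m1.py','w').write(s)
s=open('vis.py').read()
s=s.replace('"amber":((5,120,90)','"amber":((4,205,120)').replace('"blue":((110,130,60)','"blue":((108,150,40)')
s=s.replace("k=(cv2.convexHull(max(cs,key=cv2.contourArea))[:,0]+[x0,y0])","k=(cv2.convexHull(np.vstack(cs))[:,0]+[x0,y0])").replace("(l==i)","((l>0)&(s[l,4]>15))")
open('vis.py','w').write(s)
E
python3 m1.py; python3 - <<'E'
import cv2
im=cv2.imread('pics/scene0.png');h=cv2.cvtColor(im,cv2.COLOR_BGR2HSV)
for y in(155,164,175,190):print(h[y,265:302:3].tolist())
for y in(184,195,206,214):print(h[y,236:270:3].tolist())
E
```

```text
[[10, 126, 123], [11, 130, 118], [12, 176, 243], [12, 162, 143], [12, 171, 167], [11, 170, 193], [11, 171, 215], [12, 168, 227], [11, 173, 227], [11, 176, 224], [11, 129, 130], [10, 130, 126], [11, 129, 123]]
[[14, 20, 192], [13, 21, 196], [11, 125, 214], [11, 176, 159], [11, 179, 209], [13, 168, 247], [13, 168, 244], [12, 172, 240], [11, 175, 233], [11, 182, 199], [12, 18, 184], [12, 23, 187], [12, 19, 179]]
[[13, 22, 184], [11, 20, 176], [14, 15, 187], [12, 177, 228], [12, 171, 242], [12, 170, 241], [13, 170, 240], [12, 172, 240], [11, 176, 236], [11, 165, 139], [12, 18, 188], [13, 22, 182], [12, 21, 182]]
[[130, 20, 151], [14, 21, 184], [10, 21, 182], [12, 21, 186], [14, 19, 177], [13, 21, 173], [14, 21, 181], [12, 21, 182], [12, 20, 192], [14, 21, 181], [13, 22, 188], [11, 22, 184], [11, 20, 182]]
[[11, 131, 128], [11, 137, 127], [124, 118, 155], [113, 169, 121], [114, 166, 132], [114, 168, 152], [114, 171, 167], [114, 174, 180], [114, 182, 188], [119, 59, 187], [16, 23, 187], [12, 21, 182]]
[[105, 2, 251], [8, 20, 193], [114, 189, 150], [113, 160, 113], [114, 161, 127], [114, 17
[... 302 characters left out ...]
 8, 231], [69, 8, 231], [70, 10, 230], [60, 8, 232], [92, 21, 221], [109, 72, 213], [109, 83, 207], [15, 2, 251], [17, 20, 246], [11, 22, 183], [14, 22, 175], [9, 19, 173]]Traceback (most recent call last):
  File "m1.py", line 5, in <module>
    lo,hi,pts=OBJ[o]; ks={n:blob(im[n],w,lo,hi) for n,w in(("scene",a),("top",b))}
                            ~~~~^^^^^^^^^^^^^^^
  File "vis.py", line 18, in blob
    n,l,s,c=cv2.connectedComponentsWithStats(m); i=1+np.argmax(s[1:,4])
                                                     ~~~~~~~~~^^^^^^^^^
    return _wrapfunc(a, 'argmax', axis=axis, out=out, **kwds)
    return bound(*args, **kwds)
ValueError: attempt to get argmax of an empty sequence
```

```bash
sed -i 's/"amber":((4,205,120)/"amber":((4,148,100)/; s/"blue":((108,150,40)/"blue":((106,58,40)/; s/"green":((60,90,30)/"green":((50,70,20)/;s/"weight":((17,90,90)/"weight":((15,70,60)/' vis.py; sed -i 's/(50,70,20)/(50,70,20)/' vis.py; python3 m1.py
```

```text
amber [0.4286 0.0666 0.0098] [ 0.54 -0.09  0.27  0.54] [(672, 739), (494, 573)]
blue [ 0.4354 -0.0607  0.0084] [ 0.48 -0.02  0.36  0.35] [(740, 826), (514, 563)]
green [0.6532 0.0639 0.0075] [ 0.6  -0.17  0.24  0.32] [(427, 518), (404, 470)]
weight [ 0.6632 -0.0587  0.0087] [ 0.37 -0.15  0.34  0.34] [(631, 633), (472, 505)]
{'scene': [array([137.18848, 237.24232], dtype=float32), array([186.75769, 198.68849], dtype=float32)], 'top': [array([390.9277 , 278.97614], dtype=float32), array([448.20602, 283.219  ], dtype=float32)]}
bar 0 0 [ 0.3347 -0.2548  0.0496] 26.1372
bar 0 1 [ 0.3533 -0.3178  0.1209] 0.823
bar 1 0 [ 0.3673 -0.1901  0.1216] 0.4596
bar 1 1 [ 0.3831 -0.2551  0.1832] 23.719
recess {'scene': (356.83233642578125, 119.94784545898438), 'top': (170.1199951171875, 237.4509735107422)} [0.4932 0.3342 0.0199] 0.3493
ring [ 0.4997 -0.2697  0.0446] 0.1781
doweltip [0.5097 0.2264 0.0474] 0.433
pink [ 0.5413 -0.056   0.0215] 0.2613
clear [0.5518 0.0626 0.0431] 1.2939
```

Measurements (m), with tray, lap, ring and bar checking out within about 2 mm. z reads about 5 mm high in both views, which I allow for.

| Item | x | y | Note |
|---|---|---|---|
| Amber | .428 | .066 | |
| Blue | .435 | -.060 | |
| Weight | .663 | -.059 | |
| Green wheel | .653 | .064 | |
| Recess | .493 | .334 | |
| Dowel | .510 | .226 | |
| Lap | .500 | -.269 | yaw -.109 |
| Bar | .360 | -.254 | z ≈ .119, guard ajar about .26 rad |

I'll set up a helper that turns world targets into tool-frame shifts, then move.

```bash
cat > h.py <<'E'
import sys,numpy as np
from rig import manip
from scipy.spatial.transform import Rotation as R
# args: targets "x,y,z" (TCP world) each relative to current tool pose; tool y kept at yaw -0.109
s=manip.sense(); p=np.array(s["ee_pos"]); r=R.from_quat(s["eef_rot"])
a=-.109; c,d=np.cos(a),np.sin(a)
g=R.from_matrix(np.array([[-d,c,0],[c,d,0],[0,0,-1]]))
rv=(r.inv()*g).as_rotvec()
print("t",round(s["clock"],2),"p",np.round(p,4),"F",np.round(s["force"],1),"w",round(s["grip_width"],3),"ff",round(s["finger_force"],1),"q",np.round(s["joint_positions"],2))
for t in sys.argv[1:]:
    print(t,"->",np.round(r.inv().apply(np.array(eval(t))-p),4),np.round(rv,3))
E
python3 h.py .40,.20,.28 .36,0,.28
```

```text
t 0.1 p [0.2031 0.5105 0.1907] F [ 0.7 -0.1 -0.8] w 0.997 ff 0.0 q [ 1.06  0.33 -0.19  1.05 -0.    1.44]
.40,.20,.28 -> [-0.2977 -0.2158 -0.089 ] [-1.000e-03  1.000e-03  1.301e+00]
.36,0,.28 -> [-0.3345 -0.4164 -0.0887] [-1.000e-03  1.000e-03  1.301e+00]
```

```bash
python3 -m inch '[[0,0,-0.05,0,0,0.14,0.4],[-0.3,-0.216,-0.089,0,0,1.3,0.4],[-0.3,-0.216,-0.089,0,0,1.3,0.4],[-0.3,-0.216,-0.089,0,0,1.3,0.4],[-0.3,-0.216,-0.089,0,0,1.3,0.4]]'; python3 h.py .34,0,.28 .345,-.252,.2 
```

```text
clock: 0.6
ee_pos: [0.3107, 0.3417, 0.2623]
eef_rot: [0.533, 0.846, -0.0, 0.0]
force: [0.3, -0.1, 0.0]
grip_width: 0.397
finger_force: 0.0
t 0.6 p [0.3107 0.3417 0.2623] F [ 0.3 -0.1  0. ] w 0.397 ff 0.0 q [ 0.67  0.12 -0.28  1.17 -0.    1.8 ]
.34,0,.28 -> [-0.3208 -0.1212 -0.0176] [-0.     0.     0.556]
.345,-.252,.2 -> [-0.5502 -0.2256  0.0625] [-0.     0.     0.556]
```

```bash
python3 -m inch '[[-0.321,-0.121,-0.018,0,0,0.556,0.4],[-0.321,-0.121,-0.018,0,0,0.556,0.4],[-0.321,-0.121,-0.018,0,0,0.556,0.4],[-0.321,-0.121,-0.018,0,0,0.556,0.4],[-0.321,-0.121,-0.018,0,0,0.556,0.4]]'; python3 h.py .34,-.252,.2 
```

```text
clock: 1.1
ee_pos: [0.3327, 0.093, 0.2755]
eef_rot: [0.743, 0.669, 0.0, 0.0]
force: [1.5, -0.0, 0.8]
grip_width: 0.396
finger_force: 0.0
t 1.1 p [0.3327 0.093  0.2755] F [ 1.5 -0.   0.8] w 0.396 ff 0.0 q [ 0.06 -0.12 -0.48  1.21 -0.    1.73]
.34,-.252,.2 -> [-0.3423  0.0434  0.0755] [0.    0.    0.004]
```

```bash
python3 -m inch '[[-0.05,0.008,0,0,0,0.004,0.4],[-0.1,0.016,0,0,0,0.004,0.4],[-0.15,0.025,0,0,0,0.004,0.4],[-0.2,0.033,0.02,0,0,0.004,0.4],[-0.25,0.042,0.04,0,0,0.004,0.4]]' >/dev/null; python3 -m inch '[[-0.045,0.011,0.018,0,0,0,0.4],[-0.09,0.023,0.036,0,0,0,0.4],[-0.09,0.023,0.036,0,0,0,0.4]]'; python3 h.py .36,-.254,.1; python3 -c "
from vis import *
for n in P: cv2.imwrite(f'pics/{n}2.png',manip.capture(n))
a=cv2.imread('pics/scene2.png')[170:290,110:270];b=cv2.imread('pics/top2.png')[180:300,350:510]
cv2.imwrite('pics/c2.png',cv2.resize(np.hstack([a,b]),None,fx=2.5,fy=2.5))"
```

```text
clock: 1.9
ee_pos: [0.3609, -0.2441, 0.2008]
eef_rot: [0.746, 0.666, -0.001, -0.001]
force: [0.1, 1.5, 0.1]
grip_width: 0.4
finger_force: 0.0
t 1.9 p [ 0.3609 -0.2441  0.2008] F [0.1 1.5 0.1] w 0.4 ff 0.0 q [-0.76  0.11 -0.45  1.02 -0.    0.92]
.36,-.254,.1 -> [-0.01    0.0005  0.1008] [-0.002 -0.    -0.005]
```

View pics/c2.png

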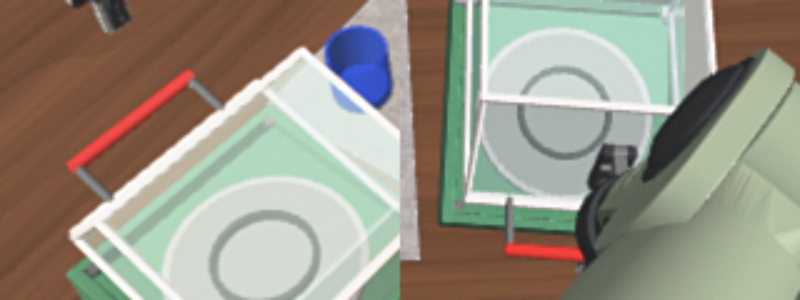

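The scene half shows the bar at crop (70..190,75..165) with the gripper above its upper left. The top half shows a finger at crop (615,165), farther from the bar than I expected, so I'll check the projection of the TCP.

```bash
python3 -c "
from vis import *
X=np.array([[.3609,-.2441,.2008],[.3609,-.2441,.2708],[.36,-.254,.12]])
for n,o,k in(('scene',(110,170),0),('top',(350,180),400)): print(n,np.round(proj(n,X)), np.round((proj(n,X)-o)*2.5+[k,0]))"
```

```text
scene [[157. 189.]
 [146. 165.]
 [163. 218.]] [[116.  49.]
 [ 90. -14.]
 [134. 119.]]
top [[423. 279.]
 [430. 277.]
 [420. 282.]] [[582. 248.]
 [601. 242.]
 [575. 254.]]
```

```bash
python3 -c "
from vis import *
a=cv2.imread('pics/scene2.png')
a=cv2.resize(a[130:240,100:240],None,fx=4,fy=4,interpolation=cv2.INTER_CUBIC)
b=cv2.resize(cv2.imread('pics/top2.png')[190:300,390:450],None,fx=4,fy=4,interpolation=cv2.INTER_CUBIC)
p=(proj('scene',np.array([.3609,-.2441,.2008]))[0]-[100,130])*4; cv2.circle(a,tuple(int(v) for v in p),3,(255,0,255),-1)
p=(proj('top',np.array([.3609,-.2441,.2008]))[0]-[390,190])*4; cv2.circle(b,tuple(int(v) for v in p),3,(255,0,255),-1)
cv2.imwrite('pics/c3.png',np.hstack([a,b]))"
```

```text
(no output)
```

View pics/c3.png

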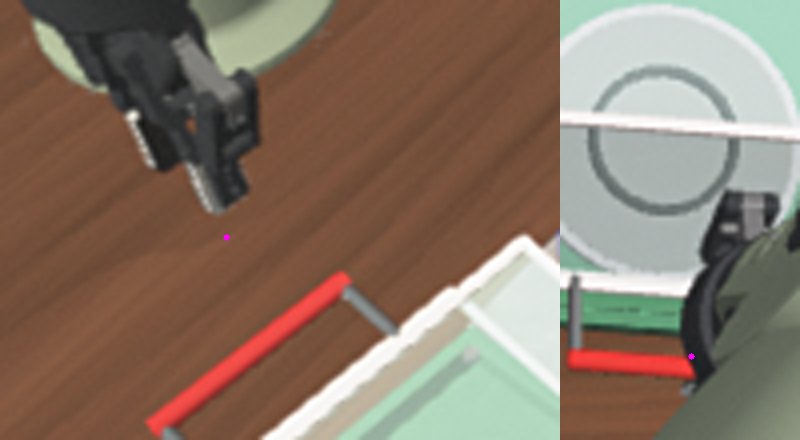

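c3 shows the fingertips at crop (165,165) and (222,210), spread along tool y as intended. The knuckles bulge wide and the fingertips appear some way above the TCP dot (227,237). To clear the hood I'll tilt the tool 0.5 rad, body towards the robot, for the bar.

```bash
python3 -m inch '[[-0.007,0.001,0.03,0,0,0,0.4],[-0.007,0.001,0.06,0,0,0,0.4],[-0.007,0.001,0.085,0,0,0,0.4],[-0.007,0.001,0.085,0,0,0,0.4]]' 30 | grep -v rot; python3 -m inch '[[0,0,0,0,0,0,0],[0,0,0,0,0,0,0],[0,0,0,0,0,0,0],[0,0,0,0,0,0,0],[0,0,0,0,0,0,0]]'; TILT=.5 python3 h.py; python3 -c "
from vis import *
a=manip.capture('scene');cv2.imwrite('pics/scene4.png',a)
a=cv2.resize(a[130:260,100:240],None,fx=4,fy=4,interpolation=cv2.INTER_CUBIC)
cv2.imwrite('pics/c4.png',a)"
```

```text
clock: 2.9
ee_pos: [0.3723, -0.2563, 0.102]
force: [0.4, -0.1, -0.0]
grip_width: 0.396
finger_force: 0.0
clock: 3.4
ee_pos: [0.3712, -0.2587, 0.104]
eef_rot: [0.721, 0.647, 0.165, 0.185]
force: [0.6, -0.0, 0.5]
grip_width: 0.004
finger_force: 0.0
zdir [ 0.477 -0.052 -0.878]
t 3.4 p [ 0.3712 -0.2587  0.104 ] F [ 0.6 -0.   0.5] w 0.004 ff 0.0 q [-1.09  0.   -1.    0.27  0.41  0.65]
```

View pics/c4.png

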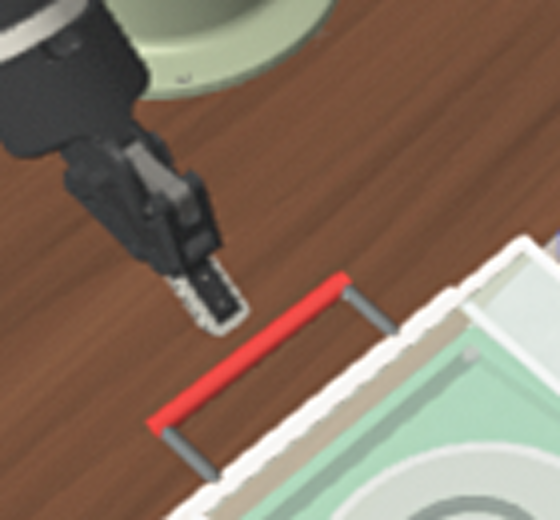

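c4 shows the shut fingertip at crop (228,328), short of the bar at (250,350), so nothing is gripped. I'll compare with the TCP's projection.

```bash
python3 -c "
from vis import *
X=np.array([.3712,-.2587,.104]);zd=np.array([.477,-.052,-.878])
for s in (0,-.01,-.02,-.03,-.04): print(s,np.round((proj('scene',X+zd*s)[0]-[100,130])*4))
print((proj('scene',np.array([.3603,-.254,.121]))[0]-[100,130])*4)
t=manip.capture('top');cv2.imwrite('pics/top4.png',t);print(proj('top',X))
h=cv2.cvtColor(t,cv2.COLOR_BGR2HSV)[272:295,385:455];m=cv2.inRange(h,np.array((0,150,80)),np.array((8,255,255)));ys,xs=np.where(m>0);print(xs.min()+385,xs.max()+385,ys.min()+272,ys.max()+272)
"
```

```text
0 [271. 384.]
-0.01 [261. 369.]
-0.02 [250. 354.]
-0.03 [240. 339.]
-0.04 [229. 324.]
[253.7350998  349.19361759]
[[420.35869153 277.00179673]]
391 448 277 286
```

The shut fingertip really sits about 38 mm behind the reported TCP along the tool axis. The projection at -0.04 m gives (229,324), and the tool-down view agreed. I'll use that offset: open, advance 37 mm and close.

```bash
python3 -m inch '[[0,0,0,0,0,0,0.4],[0,0,0,0,0,0,0.4],[0,0,0.013,0,0,0,0.4],[0,0,0.026,0,0,0,0.4],[0,0,0.038,0,0,0,0.4]]' 30 | grep -v rot; python3 -m inch '[[0,0,0,0,0,0,0.4],[0,0,0,0,0,0,0],[0,0,0,0,0,0,0],[0,0,0,0,0,0,0],[0,0,0,0,0,0,0]]' 30; TILT=.5 python3 h.py
```

```text
clock: 4.0
ee_pos: [0.3895, -0.2603, 0.0697]
force: [0.1, 0.8, 0.4]
grip_width: 0.398
finger_force: 0.0
clock: 4.5
ee_pos: [0.386, -0.2595, 0.0685]
eef_rot: [0.723, 0.647, 0.163, 0.182]
force: [-9.6, -0.9, -1.4]
grip_width: 0.125
finger_force: 29.3
zdir [ 0.477 -0.052 -0.878]
t 4.5 p [ 0.386  -0.2595  0.0685] F [-9.6 -0.9 -1.4] w 0.125 ff 29.3 q [-1.05  0.1  -1.03  0.13  0.39  0.7 ]
```

```bash
cat > arc.py <<'E'
import numpy as np,sys
f0,f1,n,t=map(float,sys.argv[1:5])
for f in np.linspace(f0,f1,int(n)+1)[1:]:
    D=.255*np.array([np.cos(f0)-np.cos(f),np.sin(f)-np.sin(f0)])
    print(round(f,3),np.round([D@[np.cos(t),np.sin(t)],D@[np.sin(t),-np.cos(t)]],3))
E
python3 arc.py .27 .85 5 .5; python3 arc.py .85 1.55 6 .5
```

```text
0.386 [ 0.022 -0.02 ]
0.502 [ 0.046 -0.037]
0.618 [ 0.072 -0.052]
0.734 [ 0.099 -0.063]
0.85 [ 0.127 -0.071]
0.967 [ 0.029 -0.005]
1.083 [ 0.059 -0.006]
1.2 [ 0.089 -0.004]
1.317 [0.118 0.001]
1.433 [0.146 0.01 ]
1.55 [0.173 0.023]
```

```bash
python3 -m inch '[[0,0.022,-0.02,0,0,0,0],[0,0.046,-0.037,0,0,0,0],[0,0.072,-0.052,0,0,0,0],[0,0.099,-0.063,0,0,0,0],[0,0.127,-0.071,0,0,0,0]]'; TILT=.5 python3 h.py
```

```text
clock: 5.0
ee_pos: [0.464, -0.2678, 0.1938]
eef_rot: [0.722, 0.647, 0.164, 0.183]
force: [-2.1, -2.1, -2.8]
grip_width: 0.125
finger_force: 32.2
zdir [ 0.477 -0.052 -0.878]
t 5.0 p [ 0.464  -0.2678  0.1938] F [-2.1 -2.1 -2.8] w 0.125 ff 32.2 q [-0.88 -0.01 -0.73  0.48  0.34  0.86]
```

```bash
python3 -m inch '[[0,0.029,-0.005,0,0,0,0],[0,0.059,-0.006,0,0,0,0],[0,0.089,-0.004,0,0,0,0],[0,0.118,0.001,0,0,0,0],[0,0.146,0.01,0,0,0,0]]'|grep force; python3 -m inch '[[0,0.018,0.008,0,0,0,0],[0,0.034,0.017,0,0,0,0],[0,0.034,0.017,0,0,0,0]]';TILT=.5 python3 h.py; python3 -c "
from vis import *
a=manip.capture('scene');cv2.imwrite('pics/scene5.png',a)
X=np.array(manip.sense()['ee_pos'])+np.array([.477,-.052,-.878])*-.057
print('grasp pt',X,proj('scene',X),proj('top',X))
h=cv2.cvtColor(a,cv2.COLOR_BGR2HSV);m=cv2.inRange(h,np.array((0,170,80)),np.array((6,255,255)))
n,l,s,c=cv2.connectedComponentsWithStats(m);print(s[1:][s[1:,4]>30])"
```

```text
force: [-1.1, 0.3, -3.5]
finger_force: 31.1
clock: 5.8
ee_pos: [0.6381, -0.2867, 0.2571]
eef_rot: [0.72, 0.648, 0.166, 0.185]
force: [2.6, 1.2, 2.8]
grip_width: 0.126
finger_force: 32.1
zdir [ 0.477 -0.052 -0.878]
t 5.8 p [ 0.6381 -0.2867  0.2571] F [2.6 1.2 2.8] w 0.126 ff 32.1 q [-0.65  0.22 -0.31  0.6   0.25  1.08]
grasp pt [ 0.61013869 -0.28364466  0.30721012] [[234.81806691 228.01680718]] [[443.7121709  147.94245291]]
[[241 201  25  22 172]
 [203 229  29  28 225]]
```

The guard is open, with the bar at about (.610,-.284,.307), right above the hinge. Next I release, back off and go to the amber tumbler.

```bash
python3 -m inch '[[0,0,0,0,0,0,0.4],[0,0,0,0,0,0,0.4],[0,0,-0.04,0,0,0,0.4],[0,0,-0.08,0,0,0,0.4],[0,0,-0.1,0,0,0,0.4]]';  python3 h.py .43,.066,.25 .43,.066,.1
```

```text
clock: 6.35
ee_pos: [0.5872, -0.2824, 0.3469]
eef_rot: [0.721, 0.647, 0.165, 0.186]
force: [0.6, -0.2, -0.0]
grip_width: 0.402
finger_force: 0.0
zdir [ 0.  0. -1.]
t 6.35 p [ 0.5872 -0.2824  0.3469] F [ 0.6 -0.2 -0. ] w 0.402 ff 0.0 q [-0.71  0.09 -0.24  0.82  0.27  1.03]
.43,.066,.25 -> [ 0.3293 -0.2166 -0.0093] [0.502 0.002 0.   ]
.43,.066,.1 -> [ 0.3297 -0.2888  0.1222] [0.502 0.002 0.   ]
```

```bash
python3 -m inch '[[0,-0.045,-0.02,0.14,0,0,0.6],[0.03,-0.08,-0.02,0.28,0,0,0.8],[0.33,-0.217,-0.009,0.502,0,0,1],[0.33,-0.217,-0.009,0.502,0,0,1],[0.33,-0.217,-0.009,0.502,0,0,1]]'>/dev/null;  python3 h.py .43,.066,.15
```

```text
zdir [ 0.  0. -1.]
t 6.85 p [ 0.4753 -0.1012  0.2872] F [ 0.4  0.4 -0.2] w 0.997 ff 0.0 q [-0.36  0.16 -0.16  1.25 -0.    1.32]
.43,.066,.15 -> [ 0.1613 -0.0624  0.1376] [-0.006 -0.     0.   ]
```

```bash
python3 -m inch '[[0.04,-0.016,0.034,-0.006,0,0,1],[0.08,-0.031,0.068,-0.006,0,0,1],[0.12,-0.046,0.1,-0.006,0,0,1],[0.161,-0.062,0.138,-0.006,0,0,1],[0.161,-0.062,0.138,-0.006,0,0,1]]'>/dev/null;  python3 h.py .4286,.066,-.014;  python3 -c "
from vis import *
a=manip.capture('scene');b=manip.capture('top')
a=cv2.resize(a[80:220,200:340],None,fx=2.8,fy=2.8);b=cv2.resize(b[170:310,210:350],None,fx=2.8,fy=2.8)
cv2.imwrite('pics/c5.png',np.hstack([a,b]))"
```

```text
zdir [ 0.  0. -1.]
t 7.35 p [0.4263 0.0666 0.1481] F [ 0.2 -0.8 -0.2] w 1.001 ff 0.0 q [-0.02  0.15 -0.55  0.88 -0.    1.66]
.4286,.066,-.014 -> [-0.0003  0.0025  0.1621] [-0.001  0.     0.003]
```

View pics/c5.png

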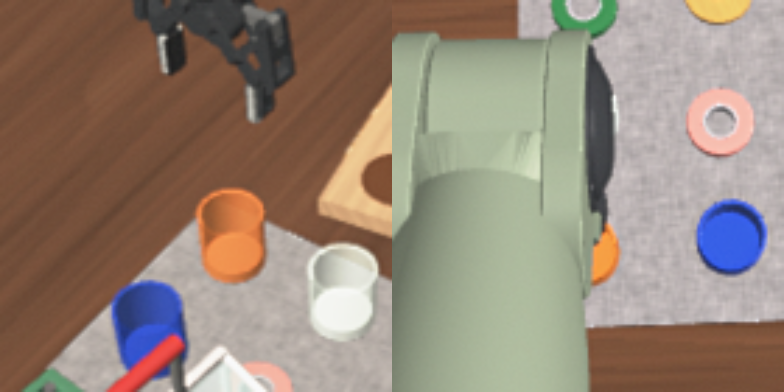

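c5 shows the open fingers at (172,60) and (258,105), straddling the line above the amber tumbler at (230,215) in the scene half. Descending and gripping.

```bash
python3 -m inch '[[0,0.003,0.045,0,0,0,1],[0,0.003,0.09,0,0,0,1],[0,0.003,0.13,0,0,0,1],[0,0.003,0.15,0,0,0,1],[0,0.003,0.162,0,0,0,1]]' 40|grep -v rot; python3 -m inch '[[0,0,0,0,0,0,0.5],[0,0,0,0,0,0,0.5],[0,0,0,0,0,0,0.5],[0,0,0,0,0,0,0.5]]' 40;  python3 h.py
```

```text
clock: 7.95
ee_pos: [0.4336, 0.0629, -0.0124]
force: [0.1, 0.3, -0.3]
grip_width: 0.997
finger_force: 0.0
clock: 8.35
ee_pos: [0.4355, 0.0639, -0.0103]
eef_rot: [0.744, 0.668, 0.002, 0.002]
force: [-0.7, 0.1, -2.1]
grip_width: 0.699
finger_force: 43.4
zdir [ 0.  0. -1.]
t 8.35 p [ 0.4355  0.0639 -0.0103] F [-0.7  0.1 -2.1] w 0.699 ff 43.4 q [-0.02  0.39 -0.73  0.45 -0.    1.66]
```

```bash
python3 -m inch '[[0,0,-0.02,0,0,0,0.5],[0,0,-0.06,0,0,0,0.5],[0,0,-0.105,0,0,0,0.5],[-0.03,0.01,-0.14,0,0,0,0.5],[-0.075,0.025,-0.15,0,0,0,0.5]]' |grep -v rot; python3 -m inch '[[-0.048,0.016,0,0,0,0,0.5],[-0.095,0.031,0,0,0,0,0.5],[-0.14,0.046,0,0,0,0,0.5],[-0.185,0.061,0,0,0,0,0.5],[-0.22,0.072,0,0,0,0,0.5]]'>/dev/null; python3 -m inch '[[-0.02,0.007,0,0,0,0,0.5],[-0.031,0.01,0,0,0,0,0.5],[-0.031,0.01,0,0,0,0,0.5],[-0.031,0.01,0,0,0,0,0.5]]';  python3 h.py .4997,-.2697,.1397;  python3 -c "
from vis import *
import time
a=manip.capture('scene');b=manip.capture('top');cv2.imwrite('pics/scene6.png',a);cv2.imwrite('pics/top6.png',b)
a=cv2.resize(a[140:320,120:320],None,fx=2,fy=2);b=cv2.resize(b[100:280,360:560],None,fx=2,fy=2)
cv2.imwrite('pics/c6.png',np.hstack([a,b]))"
```

```text
clock: 8.85
ee_pos: [0.4532, -0.0127, 0.1435]
force: [1.5, -0.2, -2.3]
grip_width: 0.704
finger_force: 44.2
clock: 9.75
ee_pos: [0.5044, -0.2702, 0.1391]
eef_rot: [0.744, 0.668, 0.001, 0.001]
force: [-0.4, -0.2, -2.1]
grip_width: 0.698
finger_force: 44.2
zdir [ 0.  0. -1.]
t 9.75 p [ 0.5044 -0.2702  0.1391] F [-0.4 -0.2 -2.1] w 0.698 ff 44.2 q [-0.62  0.4  -0.22  0.95  0.    1.06]
.4997,-.2697,.1397 -> [-0.     -0.0048 -0.0006] [ 0.003 -0.001  0.002]
```

View pics/c6.png

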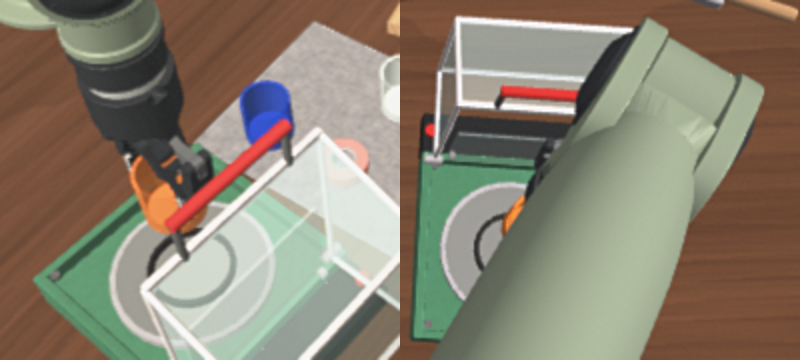

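```bash
python3 -c "
from vis import *
a=cv2.imread('pics/scene6.png')
k=blob(a,(180,205,230,262),(4,148,100),(16,255,255));print('amber px',k.min(0),k.max(0))
for x in(.4997,.5044):
  for z in (.150,.158):
    q=proj('scene',GL+[x,-.27,z]);print(x,z,np.round(q.min(0)),np.round(q.max(0)))
# ring again: dark pixels
h=cv2.cvtColor(a,cv2.COLOR_BGR2GRAY)[248:300,188:245];print((h[::4,::3]//10).tolist())
"; for i in 1 2 3; do python3 -m inch '[[0,0,0,0,0,0,0.5]]' | grep ee_pos; done
```

```text
amber px [184. 218.] [222. 256.]
0.4997 0.15 [182. 213.] [222. 259.]
0.4997 0.158 [181. 210.] [221. 257.]
0.5044 0.15 [184. 214.] [224. 260.]
0.5044 0.158 [183. 211.] [223. 258.]
[[13, 13, 15, 16, 16, 16, 12, 12, 11, 7, 10, 10, 16, 17, 25, 22, 18, 21, 22], [14, 21, 15, 15, 15, 11, 12, 9, 9, 10, 11, 16, 24, 24, 14, 21, 21, 21, 21], [18, 15, 15, 16, 15, 15, 11, 6, 7, 4, 8, 25, 24, 17, 21, 21, 21, 21, 21], [15, 15, 15, 16, 14, 4, 7, 8, 12, 23, 25, 14, 20, 21, 15, 16, 21, 21, 21], [15, 15, 16, 9, 3, 13, 16, 10, 7, 25, 15, 21, 21, 21, 21, 16, 17, 21, 21], [15, 15, 14, 3, 16, 15, 23, 23, 7, 19, 21, 21, 21, 21, 21, 21, 15, 21, 21], [15, 15, 7, 8, 16, 25, 24, 15, 21, 21, 21, 21, 21, 21, 21, 21, 15, 21, 21], [15, 16, 5, 21, 24, 18, 20, 21, 21, 21, 21, 21, 21, 21, 21, 20, 15, 21, 22], [15, 16, 25, 24, 14, 21, 21, 21, 21, 21, 21, 21, 21, 21, 21, 15, 19, 23, 19], [15, 24, 20, 19, 21, 21, 21, 21, 21, 21, 21, 21, 21, 20, 15, 18, 22, 19, 20], [15, 21, 24, 20, 15, 15, 20, 21, 21, 21, 21, 17, 15, 14, 23, 19, 20, 19, 19], [15, 15, 21, 25, 24, 20, 16, 15, 15, 15, 15, 17, 21, 22, 19, 19, 19, 20, 20], [15, 15, 17, 17, 24, 24, 20, 21, 21, 21, 21, 22, 21, 19, 19, 19, 19, 19, 19]]
ee_pos: [0.5048, -0.27, 0.1393]
ee_pos: [0.5049, -0.2704, 0.1393]
ee_pos: [0.5049, -0.2708, 0.1392]
```

```bash
python3 -m inch '[[0,-0.0045,0.03,0,0,0,0.5],[0,-0.0045,0.06,0,0,0,0.5],[0,-0.0045,0.085,0,0,0,0.5],[0,-0.0045,0.1,0,0,0,0.5],[0,-0.0045,0.1,0,0,0,0.5]]'|egrep 'ee_pos|^force'; python3 -m inch '[[0,0,0.004,0,0,0,0.5],[0,0,0.006,0,0,0,0.5],[0,0,0.006,0,0,0,0.5]]'|egrep 'ee_pos|^force'; python3 -m inch '[[0,0,0.003,0,0,0,0.5],[0,0,0.003,0,0,0,0.5]]'|egrep 'ee_pos|^force'
```

```text
ee_pos: [0.499, -0.2695, 0.0368]
force: [-0.6, -0.1, -2.0]
ee_pos: [0.5013, -0.2712, 0.0337]
force: [-1.1, -0.0, -1.0]
ee_pos: [0.5009, -0.2709, 0.0302]
force: [-0.1, 0.0, -1.9]
```

```bash
for i in 1; do python3 -m inch '[[0,0,0.002,0,0,0,0.5],[0,0,0.002,0,0,0,0.5]]'|egrep 'ee_pos|^force'; python3 -m inch '[[0,0,0.002,0,0,0,0.5],[0,0,0.002,0,0,0,0.5]]'|egrep 'ee_pos|^force';  python3 -m inch '[[0,0,0.0015,0,0,0,0.5],[0,0,0.0015,0,0,0,0.5]]'|egrep 'ee_pos|^force'; done
```

```text
ee_pos: [0.5007, -0.2708, 0.0279]
force: [-0.1, 0.6, -1.7]
ee_pos: [0.501, -0.271, 0.0266]
force: [-1.0, 0.2, 3.5]
ee_pos: [0.5011, -0.2711, 0.0265]
force: [-3.0, 3.4, 15.6]
```

```bash
python3 -m inch '[[0,0,-0.0015,0,0,0,0.5],[0,0,-0.0015,0,0,0,0.85],[0,0,-0.0015,0,0,0,0.95],[0,0,-0.0015,0,0,0,0.95],[0,0,-0.01,0,0,0,0.95]]'|egrep 'ee_pos|force'; python3 -m inch '[[0,0,-0.03,0,0,0,0.95],[0,0,-0.075,0,0,0,0.95],[0,0,-0.12,0,0,0,0.95],[0.045,-0.005,-0.13,0,0,0,0.8],[0.095,-0.01,-0.13,0,0,0,0.6]]'>/dev/null;python3 -m inch '[[0.045,-0.005,0,0,0,0,0.6],[0.09,0.02,0,0,0,0,0.6],[0.13,0.05,0,0,0,0,0.6],[0.13,0.09,0,0,0,0,0.6],[0.13,0.13,0,0,0,0,0.6]]'; python3 h.py .663,-.059,.07;python3 -c "
from vis import *
a=manip.capture('scene');cv2.imwrite('pics/scene7.png',a)
k=blob(a,(180,250,240,300),(4,148,100),(16,255,255));print('amber px',k.min(0),k.max(0))
for x in(.4997,):
    q=proj('scene',GL+[x,-.27,.04]);print(np.round(q.min(0)),np.round(q.max(0)))"
```

```text
ee_pos: [0.4998, -0.2702, 0.0336]
force: [-0.3, 0.2, -1.3]
finger_force: 0.0
clock: 13.25
ee_pos: [0.6453, -0.0583, 0.1661]
eef_rot: [0.743, 0.669, 0.002, 0.002]
force: [0.6, -0.6, 0.5]
grip_width: 0.599
finger_force: 0.0
zdir [ 0.  0. -1.]
t 13.25 p [ 0.6453 -0.0583  0.1661] F [ 0.6 -0.6  0.5] w 0.599 ff 0.0 q [-0.2   0.52  0.04  1.09  0.    1.47]
.663,-.059,.07 -> [0.0011 0.0171 0.0962] [0.005 0.    0.004]
amber px [197. 250.] [224. 271.]
[195. 246.] [231. 288.]
```

```bash
python3 -m inch '[[0.001,0.017,0.045,0.005,0,0.004,0.6],[0.001,0.017,0.09,0.005,0,0.004,0.6],[0.001,0.017,0.096,0.005,0,0.004,0.6],[0.001,0.017,0.096,0.005,0,0.004,0.6],[0.001,0.017,0.096,0.005,0,0.004,0.6]]'>/dev/null; python3 h.py .663,-.059,-.008;python3 -c "
from vis import *
a=manip.capture('scene');cv2.imwrite('pics/scene8.png',a);b=manip.capture('top')
a=cv2.resize(a[170:290,270:400],None,fx=3,fy=3);b=cv2.resize(b[120:240,260:390],None,fx=3,fy=3)
cv2.imwrite('pics/c8.png',np.hstack([a,b]))"
```

```text
zdir [ 0.  0. -1.]
t 13.8 p [ 0.6624 -0.0616  0.0717] F [ 0.1  0.8 -0.4] w 0.605 ff 0.0 q [-0.2   0.63 -0.02  0.92 -0.    1.48]
.663,-.059,-.008 -> [0.0026 0.0001 0.0797] [ 0.002  0.    -0.003]
```

View pics/c8.png

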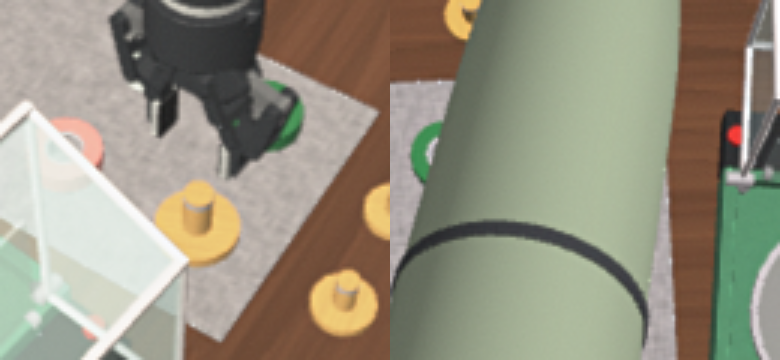

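c8 shows the fingers at (160,130) and (228,170), centred right over the brass grip at (198,190). Descending and gripping.

```bash
python3 -m inch '[[0.002,0,0.03,0,0,0,0.6],[0.002,0,0.055,0,0,0,0.6],[0.002,0,0.072,0,0,0,0.6],[0.002,0,0.08,0,0,0,0.6],[0.002,0,0.08,0,0,0,0.6]]' 60|egrep 'ee_pos|force'; python3 -m inch '[[0,0,0,0,0,0,0.1],[0,0,0,0,0,0,0.1],[0,0,0,0,0,0,0.1],[0,0,0,0,0,0,0.1],[0,0,0,0,0,0,0.1]]' 60|egrep 'ee_pos|force|width'; python3 -m inch '[[0,0,-0.02,0,0,0,0.1],[0,0,-0.05,0,0,0,0.1],[0,0,-0.05,0,0,0,0.1]]'|egrep 'ee_pos|force|width'
```

```text
ee_pos: [0.6615, -0.0592, -0.0104]
force: [-0.8, 0.5, -1.0]
finger_force: 0.0
ee_pos: [0.663, -0.0595, -0.009]
force: [-0.3, -0.1, 6.4]
grip_width: 0.241
finger_force: 58.5
ee_pos: [0.6643, -0.0597, 0.0429]
force: [1.6, 0.3, -2.6]
grip_width: 0.242
finger_force: 59.3
```

```bash
python3 -m inch '[[0,0,-0.04,0,0,0,0.1],[0,-0.02,-0.08,0,0,0,0.1],[-0.004,-0.06,-0.105,0,0,0,0.1],[-0.01,-0.105,-0.11,0,0,0,0.1],[-0.017,-0.15,-0.11,0,0,0,0.1]]'|egrep 'force'; python3 -m inch '[[-0.03,-0.008,0,0,0,0,0.1],[-0.075,-0.003,0,0,0,0,0.1],[-0.12,0.002,0,0,0,0,0.1],[-0.165,0.007,0,0,0,0,0.1],[-0.195,0.01,0,0,0,0,0.1]]'|egrep 'ee_pos|force|width';python3 -m inch '[[0,0,0,0,0,0,0.1],[0,0,0,0,0,0,0.1]]'>/dev/null; python3 h.py .4997,-.2697,.15; python3 -c "
from vis import *
a=manip.capture('scene');cv2.imwrite('pics/scene9.png',a);b=manip.capture('top');cv2.imwrite('pics/top9.png',b)"
```

```text
force: [-0.2, -0.7, -2.6]
finger_force: 59.8
ee_pos: [0.498, -0.257, 0.1481]
force: [-0.7, 0.2, -3.3]
grip_width: 0.24
finger_force: 60.0
zdir [ 0.  0. -1.]
t 16.4 p [ 0.4977 -0.2542  0.1478] F [ 0.9 -0.5 -3.7] w 0.237 ff 60.0 q [-0.6   0.38 -0.23  0.96  0.    1.08]
.4997,-.2697,.15 -> [-0.0152  0.0037 -0.0022] [-0.003 -0.002 -0.005]
```

```bash
python3 -m inch '[[-0.016,0.005,0,0,0,0,0.1],[-0.016,0.005,0.02,0,0,0,0.1],[-0.016,0.005,0.04,0,0,0,0.1],[-0.016,0.005,0.045,0,0,0,0.1],[-0.016,0.005,0.045,0,0,0,0.1]]'|egrep 'ee_pos|^force'; python3 -m inch '[[0,0,0.003,0,0,0,0.1],[0,0,0.006,0,0,0,0.1],[0,0,0.006,0,0,0,0.1]]'|egrep 'ee_pos|^force'; python3 -m inch '[[0,0,0.003,0,0,0,0.1],[0,0,0.006,0,0,0,0.1],[0,0,0.006,0,0,0,0.1]]'|egrep 'ee_pos|^force';python3 -m inch '[[0,0,0.002,0,0,0,0.1],[0,0,0.003,0,0,0,0.1],[0,0,0.003,0,0,0,0.1]]'|egrep 'ee_pos|^force'
```

```text
ee_pos: [0.5014, -0.2699, 0.1035]
force: [-0.4, -0.9, -3.4]
ee_pos: [0.5021, -0.2707, 0.0985]
force: [0.1, 0.4, -2.7]
ee_pos: [0.5015, -0.2705, 0.0918]
force: [0.0, 0.2, -3.5]
ee_pos: [0.5017, -0.2706, 0.0891]
force: [-0.1, 1.1, -3.5]
```

```bash
python3 -m inch '[[0,0,0.001,0,0,0,0.1],[0,0,0.002,0,0,0,0.1],[0,0,0.002,0,0,0,0.1]]'|egrep 'ee_pos|^force'; python3 -m inch '[[0,0,0.001,0,0,0,0.1],[0,0,0.002,0,0,0,0.1],[0,0,0.002,0,0,0,0.1]]'|egrep 'ee_pos|^force';python3 -m inch '[[0,0,0.0005,0,0,0,0.1],[0,0,0.001,0,0,0,0.1],[0,0,0.001,0,0,0,0.1]]'|egrep 'ee_pos|^force'
```

```text
ee_pos: [0.5017, -0.2706, 0.0871]
force: [-1.1, -0.0, -3.5]
ee_pos: [0.5017, -0.2706, 0.0851]
force: [1.1, 0.3, -3.0]
ee_pos: [0.5018, -0.2707, 0.0843]
force: [-0.3, -0.1, -3.8]
```

```bash
python3 -m inch '[[0,0,0.0007,0,0,0,0.1],[0,0,0.0015,0,0,0,0.1],[0,0,0.0015,0,0,0,0.1]]'|egrep 'ee_pos|^force'; python3 -m inch '[[0,0,0.0005,0,0,0,0.1],[0,0,0.001,0,0,0,0.1],[0,0,0.001,0,0,0,0.1]]'|egrep 'ee_pos|^force'
```

```text
ee_pos: [0.5021, -0.2708, 0.084]
force: [-2.6, 2.0, 6.0]
ee_pos: [0.5022, -0.2709, 0.0839]
force: [-3.3, 2.6, 12.3]
```

```bash
python3 -m inch '[[0,0,-0.0017,0,0,0,0.1],[0,0,-0.0017,0,0,0,0.4],[0,0,-0.0017,0,0,0,0.6],[0,0,-0.0017,0,0,0,0.6],[0,0,-0.01,0,0,0,0.6]]'|egrep 'ee_pos|force|width'; python3 -m inch '[[0,0,-0.04,0,0,0,0.6],[0,0,-0.085,0,0,0,0.6],[0,-0.05,-0.12,0,0,0,0.4],[0,-0.1,-0.13,0,0,0,0.4],[0,-0.12,-0.13,0,0,0,0.4]]'|egrep 'ee_pos|force|width'; python3 -c "
from vis import *
a=manip.capture('scene');b=manip.capture('top');cv2.imwrite('pics/scene10.png',a);cv2.imwrite('pics/top10.png',b)
a=cv2.resize(a[190:320,140:340],None,fx=4,fy=4,interpolation=cv2.INTER_CUBIC)
cv2.imwrite('pics/c10.png',a)"; TILT=.5 python3 h.py
```

```text
ee_pos: [0.5011, -0.2701, 0.0909]
force: [-0.5, 0.1, 0.2]
grip_width: 0.599
finger_force: 0.0
ee_pos: [0.3814, -0.2574, 0.2243]
force: [0.5, -0.4, 0.8]
grip_width: 0.399
finger_force: 0.0
zdir [ 0.477 -0.052 -0.878]
t 20.5 p [ 0.3801 -0.2567  0.2235] F [-0.2  0.1 -0.3] w 0.401 ff 0.0 q [-0.75  0.13 -0.36  1.08 -0.    0.93]
```

View pics/c10.png

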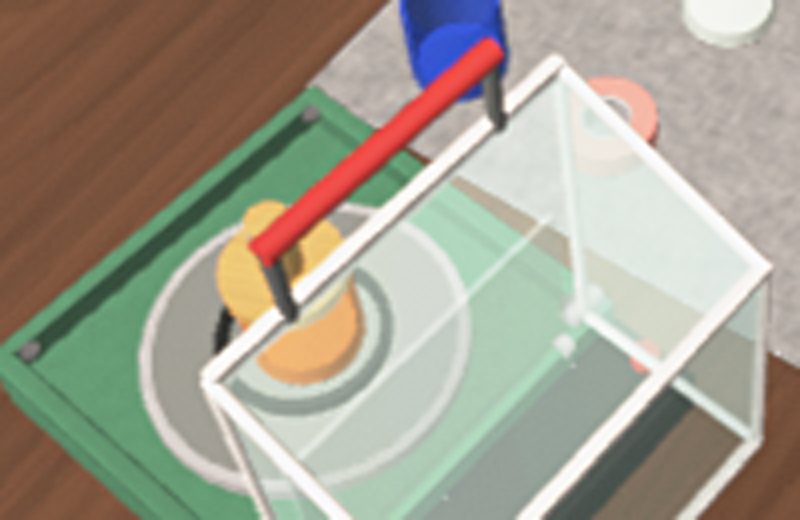

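c10 shows the brass weight seated on the amber tumbler, inside the ring, at crop (290,290). The guard is standing open with its bar from (262,250) to (490,48). I'll take the bar again and close the guard.

```bash
python3 -m inch '[[0,0.02,-0.04,-0.14,0,0,0.4],[0,0.06,-0.08,-0.28,0,0,0.4],[-0.002,0.1,-0.11,-0.42,0,0,0.4],[-0.003,0.145,-0.123,-0.5,0,0,0.4],[-0.003,0.19,-0.123,-0.5,0,0,0.4]]'|grep ee_pos; TILT=.5 python3 h.py .587,-.2824,.347 .638,-.287,.257
```

```text
ee_pos: [0.5725, -0.2829, 0.3485]
zdir [ 0.477 -0.052 -0.878]
t 21.0 p [ 0.5725 -0.2829  0.3485] F [-0.9 -1.  -0.2] w 0.398 ff 0.0 q [-0.73  0.06 -0.26  0.82  0.28  1.02]
.587,-.2824,.347 -> [0.0022 0.0118 0.0083] [ 0.005  0.006 -0.004]
.638,-.287,.257 -> [0.0037 0.013  0.1118] [ 0.005  0.006 -0.004]
```

```bash
python3 -m inch '[[0.003,0.013,0.02,0.005,0.006,-0.004,0.4],[0.003,0.013,0.05,0.005,0.006,-0.004,0.4],[0.003,0.013,0.085,0.005,0.006,-0.004,0.4],[0.003,0.013,0.111,0.005,0.006,-0.004,0.4],[0.003,0.013,0.111,0.005,0.006,-0.004,0.4]]' 30|egrep 'ee_pos|^force'; python3 -m inch '[[0,0,0,0,0,0,0],[0,0,0,0,0,0,0],[0,0,0,0,0,0,0],[0,0,0,0,0,0,0]]' 30; python3 arc.py 1.57 .87 6 .5;python3 arc.py .87 .0157 7 .5; TILT=.5 python3 h.py
```

```text
ee_pos: [0.6354, -0.284, 0.2486]
force: [-0.6, -0.3, -1.0]
clock: 21.9
ee_pos: [0.6366, -0.2859, 0.2553]
eef_rot: [0.721, 0.648, 0.165, 0.182]
force: [2.3, 0.1, 0.5]
grip_width: 0.128
finger_force: 29.5
1.453 [-0.027 -0.013]
1.337 [-0.055 -0.022]
1.22 [-0.084 -0.028]
1.103 [-0.114 -0.031]
0.987 [-0.144 -0.03 ]
0.87 [-0.173 -0.026]
0.748 [-0.03   0.008]
0.626 [-0.059  0.02 ]
0.504 [-0.086  0.035]
0.382 [-0.111  0.053]
0.26 [-0.134  0.074]
0.138 [-0.154  0.098]
0.016 [-0.171  0.124]
zdir [ 0.477 -0.052 -0.878]
t 21.9 p [ 0.6366 -0.2859  0.2553] F [2.3 0.1 0.5] w 0.128 ff 29.5 q [-0.65  0.22 -0.31  0.61  0.25  1.08]
```

```bash
python3 -m inch '[[0,-0.027,-0.013,0,0,0,0],[0,-0.055,-0.022,0,0,0,0],[0,-0.084,-0.028,0,0,0,0],[0,-0.114,-0.031,0,0,0,0],[0,-0.144,-0.03,0,0,0,0]]'|egrep 'ee_pos|force'; python3 -m inch '[[0,-0.029,0.004,0,0,0,0],[0,-0.059,0.012,0,0,0,0],[0,-0.088,0.024,0,0,0,0],[0,-0.115,0.039,0,0,0,0],[0,-0.14,0.057,0,0,0,0]]'; TILT=.5 python3 h.py
```

```text
ee_pos: [0.4972, -0.2714, 0.2162]
force: [-0.2, 2.1, 8.5]
finger_force: 31.5
clock: 22.9
ee_pos: [0.3988, -0.2611, 0.0956]
eef_rot: [0.721, 0.648, 0.164, 0.182]
force: [8.7, -2.4, -2.7]
grip_width: 0.127
finger_force: 32.1
zdir [ 0.477 -0.052 -0.878]
t 22.9 p [ 0.3988 -0.2611  0.0956] F [ 8.7 -2.4 -2.7] w 0.127 ff 32.1 q [-1.02  0.06 -0.97  0.22  0.38  0.72]
```

```bash
python3 -m inch '[[0,-0.012,0.01,0,0,0,0],[0,-0.023,0.021,0,0,0,0],[0,-0.034,0.032,0,0,0,0],[0,-0.043,0.045,0,0,0,0],[0,-0.043,0.045,0,0,0,0]]'|egrep 'ee_pos|force'; python3 -m inch '[[0,-0.006,0.009,0,0,0,0],[0,-0.012,0.018,0,0,0,0],[0,-0.017,0.026,0,0,0,0],[0,-0.017,0.026,0,0,0,0]]'; TILT=.5 python3 h.py
```

```text
ee_pos: [0.3823, -0.2591, 0.0342]
force: [-2.2, -3.4, -3.4]
finger_force: 32.8
clock: 23.8
ee_pos: [0.3799, -0.2587, 0.0037]
eef_rot: [0.722, 0.648, 0.163, 0.18]
force: [-4.1, -2.5, -3.2]
grip_width: 0.12
finger_force: 33.0
zdir [ 0.477 -0.052 -0.878]
t 23.8 p [ 0.3799 -0.2587  0.0037] F [-4.1 -2.5 -3.2] w 0.12 ff 33.0 q [-1.06  0.28 -1.11 -0.11  0.4   0.68]
```

```bash
python3 -m inch '[[0,-0.001,0.002,0,0,0,0],[0,-0.002,0.0035,0,0,0,0],[0,-0.002,0.0035,0,0,0,0]]'|egrep 'ee_pos|force'; python3 -m inch '[[0,-0.001,0.002,0,0,0,0],[0,-0.002,0.0035,0,0,0,0],[0,-0.002,0.0035,0,0,0,0]]'|egrep 'ee_pos|force';TILT=.5 python3 h.py
```

```text
ee_pos: [0.3801, -0.2587, 0.001]
force: [-12.4, 0.6, 13.3]
finger_force: 34.8
ee_pos: [0.3816, -0.2591, -0.0012]
force: [-19.2, 3.3, 32.9]
finger_force: 38.1
zdir [ 0.477 -0.052 -0.878]
t 24.4 p [ 0.3816 -0.2591 -0.0012] F [-19.2   3.3  32.9] w 0.127 ff 38.1 q [-1.06  0.29 -1.11 -0.14  0.4   0.67]
```

The guard has reached its stop, with 33 N of reaction. Releasing, backing off and checking the bar, then on to blue.

```bash
python3 -m inch '[[0,0.001,-0.003,0,0,0,0],[0,0.001,-0.003,0,0,0,0.35],[0,0.001,-0.003,0,0,0,0.35],[0,0.001,-0.003,0,0,0,0.35],[0,0.001,-0.03,0,0,0,0.35]]'|egrep 'ee_pos|force'; python3 -m inch '[[0,0,-0.04,0,0,0,0.35],[0,0,-0.08,0,0,0,0.35],[0,0,-0.12,0.1,0,0,0.35],[0.03,0,-0.15,0.24,0,0,0.35],[0.07,0,-0.17,0.38,0,0,0.8]]'|egrep 'ee_pos|force'; python3 -c "
from vis import *
im={n:manip.capture(n) for n in P}
for n in im: cv2.imwrite(f'pics/{n}11.png',im[n])
lo,hi=np.array((0,150,80)),np.array((8,255,255))
for n,w in(('scene',(120,190,215,260)),('top',(380,265,465,300))):
    k=blob(im[n],w,lo,hi);print(n,cv2.boxPoints(cv2.minAreaRect(k)).round(1).tolist())
"; python3 h.py .433,-.061,.15
```

```text
ee_pos: [0.3671, -0.2549, 0.0211]
force: [0.2, 0.6, -0.6]
finger_force: 0.0
ee_pos: [0.2947, -0.1822, 0.1758]
force: [2.6, -0.2, -1.4]
finger_force: 0.0
scene [[141.6999969482422, 248.60000610351562], [188.0, 211.60000610351562], [191.10000610351562, 215.3000030517578], [144.6999969482422, 252.39999389648438]]
top [[387.70001220703125, 287.20001220703125], [388.1000061035156, 281.5], [442.29998779296875, 285.70001220703125], [441.8999938964844, 291.3999938964844]]
zdir [ 0.  0. -1.]
t 25.5 p [ 0.2991 -0.1756  0.1753] F [-0.2 -0.3  0.1] w 0.678 ff 0.0 q [-0.83 -0.14 -0.77  0.85  0.08  0.83]
.433,-.061,.15 -> [0.1261 0.1191 0.0402] [ 0.12  -0.004  0.019]
```

```bash
python3 -m inch '[[0.126,0.119,0.04,0.12,-0.004,0.019,1],[0.126,0.119,0.04,0.12,-0.004,0.019,1],[0.126,0.119,0.04,0.12,-0.004,0.019,1],[0.126,0.119,0.04,0.12,-0.004,0.019,0.95],[0.126,0.119,0.04,0.12,-0.004,0.019,0.95]]'|egrep 'ee_pos|force'; python3 -c "
from vis import *
for a,b in(((143.2,250.5),(442.1,288.5)),((189.5,213.5),(387.9,284.4))): print(tri(a,b))"; python3 h.py .434,-.0605,-.014
```

```text
ee_pos: [0.4325, -0.065, 0.1452]
force: [-0.3, -1.1, -0.5]
finger_force: 0.0
(array([ 0.3445998 , -0.31685481,  0.06333513]), np.float64(0.6285940211401169))
(array([ 0.35851813, -0.1906093 ,  0.06377011]), np.float64(0.4077997464424641))
zdir [ 0.  0. -1.]
t 26.0 p [ 0.4325 -0.065   0.1452] F [-0.3 -1.1 -0.5] w 0.948 ff 0.0 q [-0.32  0.16 -0.54  0.87  0.    1.37]
.434,-.0605,-.014 -> [0.0041 0.0014 0.1592] [-0.003 -0.003 -0.011]
```

```bash
python3 -m inch '[[0.004,0.001,0.045,0,0,-0.01,0.95],[0.004,0.001,0.09,0,0,-0.01,0.95],[0.004,0.001,0.09,0,0,-0.01,0.95]]' 40|egrep 'ee_pos|force'; python3 h.py .434,-.0605,-.014; python3 -c "
from vis import *
a=manip.capture('scene');a=cv2.resize(a[120:240,190:320],None,fx=4,fy=4);cv2.imwrite('pics/c12.png',a)"
```

```text
ee_pos: [0.4258, -0.0623, 0.0522]
force: [-1.2, -0.2, -0.3]
finger_force: 0.0
zdir [ 0.  0. -1.]
t 26.3 p [ 0.4258 -0.0623  0.0522] F [-1.2 -0.2 -0.3] w 0.949 ff 0.0 q [-0.32  0.28 -0.67  0.63  0.    1.37]
.434,-.0605,-.014 -> [0.0025 0.0088 0.0661] [-0.013 -0.004 -0.007]
```

View pics/c12.png

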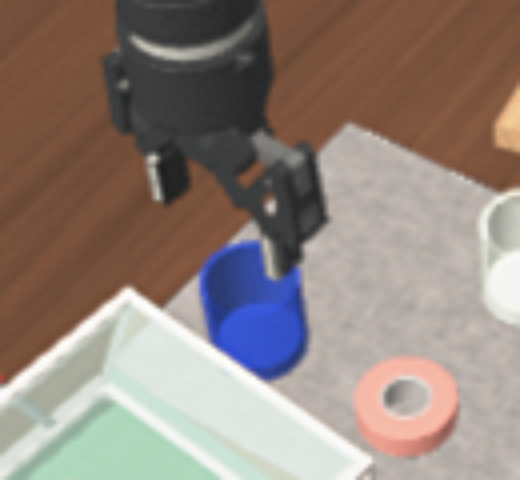

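c12 shows the fingers at (165,180) and (280,255) over the blue tumbler's rim at (252,270), about 8 mm short in x, as the pose readout also says. Correcting, descending, gripping and lifting.

```bash
python3 -m inch '[[0.002,0.009,0,0,0,0,0.95],[0.002,0.009,0.02,0,0,0,0.95],[0.002,0.009,0.045,0,0,0,0.95],[0.002,0.009,0.066,0,0,0,0.95],[0.002,0.009,0.066,0,0,0,0.95]]' 40|egrep 'ee_pos|force'; python3 -m inch '[[0,0,0,0,0,0,0.5],[0,0,0,0,0,0,0.5],[0,0,0,0,0,0,0.5],[0,0,0,0,0,0,0.5]]' 40|egrep 'ee_pos|force|width'; python3 -m inch '[[0,0,-0.02,0,0,0,0.5],[0,0,-0.06,0,0,0,0.5],[0,0,-0.1,0,0,0,0.5],[0,0,-0.13,0,0,0,0.5],[0,0,-0.13,0,0,0,0.5]]' |egrep 'ee_pos|force|width'; python3 h.py .493,.334,.12
```

```text
ee_pos: [0.4414, -0.0629, -0.0088]
force: [0.3, -0.3, 0.5]
finger_force: 0.0
ee_pos: [0.4418, -0.0631, -0.007]
force: [-2.4, 0.3, 6.8]
grip_width: 0.703
finger_force: 41.9
ee_pos: [0.4453, -0.064, 0.1267]
force: [0.7, -0.1, -1.1]
grip_width: 0.703
finger_force: 44.2
zdir [ 0.  0. -1.]
t 27.75 p [ 0.4453 -0.064   0.1267] F [ 0.7 -0.1 -1.1] w 0.703 ff 44.2 q [-0.31  0.2  -0.55  0.82  0.    1.38]
.493,.334,.12 -> [0.4008 0.0018 0.0064] [ 0.009  0.001 -0.006]
```

```bash
python3 -m inch '[[0.05,0,0,0.005,0,0,0.5],[0.1,0,0,0.009,0,-0.006,0.5],[0.145,0,0,0.009,0,-0.006,0.5],[0.19,0.001,0,0.009,0,-0.006,0.5],[0.235,0.002,0,0.009,0,-0.006,0.5]]' |egrep 'ee_pos|force|width'; python3 -m inch '[[0.045,0,0,0,0,0,0.5],[0.09,0,0,0,0,0,0.5],[0.13,0,0,0,0,0,0.5],[0.155,0,0,0,0,0,0.5],[0.165,0,0,0,0,0,0.5]]' >/dev/null;  python3 -m inch '[[0,0,0,0,0,0,0.5],[0,0,0,0,0,0,0.5]]' |egrep 'ee_pos|force|width'; python3 h.py .493,.334,.03; python3 -c "
from vis import *
a=manip.capture('scene');cv2.imwrite('pics/scene13.png',a)
X=manip.sense()['ee_pos'];
k=blob(a,(325,35,385,135),(106,58,40),(128,255,255));print('px',k.min(0),k.max(0))
q=proj('scene',GL+[X[0],X[1],X[2]+.0115]);print(q.min(0),q.max(0))"
```

```text
ee_pos: [0.4699, 0.1724, 0.1216]
force: [1.2, 0.1, -0.5]
grip_width: 0.699
finger_force: 44.1
ee_pos: [0.4874, 0.3335, 0.1212]
force: [-0.4, 0.0, -1.7]
grip_width: 0.703
finger_force: 44.1
zdir [ 0.  0. -1.]
t 28.95 p [0.4874 0.3335 0.1212] F [-0.4  0.  -1.7] w 0.703 ff 44.1 q [ 0.47  0.46 -0.18  0.94  0.01  2.15]
.493,.334,.03 -> [0.0011 0.0066 0.0911] [-0.012 -0.    -0.   ]
px [344.  58.] [370. 127.]
[346.62856694  58.45705688] [371.70823328  93.44129332]
```

```bash
python3 -m inch '[[0.001,0.006,0.03,-0.008,0,0,0.5],[0.001,0.006,0.065,-0.008,0,0,0.5],[0.001,0.006,0.095,-0.008,0,0,0.5],[0.001,0.006,0.107,-0.008,0,0,0.5],[0.001,0.006,0.107,-0.008,0,0,0.5]]' |egrep 'ee_pos|^force'; python3 -m inch '[[0,0,0.003,0,0,0,0.5],[0,0,0.006,0,0,0,0.5],[0,0,0.006,0,0,0,0.5]]' |egrep 'ee_pos|^force'; python3 -m inch '[[0,0,0.001,0,0,0,0.5],[0,0,0.003,0,0,0,0.5],[0,0,0.003,0,0,0,0.5]]' |egrep 'ee_pos|^force'
```

```text
ee_pos: [0.4913, 0.3333, 0.0129]
force: [0.5, 0.2, -1.1]
ee_pos: [0.4934, 0.3355, 0.0093]
force: [-0.3, 0.3, -1.4]
ee_pos: [0.4926, 0.3352, 0.0053]
force: [-0.8, -0.4, -1.8]
```

```bash
python3 -m inch '[[0,0,0.001,0,0,0,0.5],[0,0,0.002,0,0,0,0.5],[0,0,0.002,0,0,0,0.5]]' |egrep 'ee_pos|^force'; python3 -m inch '[[0,0,0.001,0,0,0,0.5],[0,0,0.002,0,0,0,0.5],[0,0,0.002,0,0,0,0.5]]' |egrep 'ee_pos|^force'; python3 -m inch '[[0,0,0.001,0,0,0,0.5],[0,0,0.0015,0,0,0,0.5],[0,0,0.0015,0,0,0,0.5]]' |egrep 'ee_pos|^force'
```

```text
ee_pos: [0.4925, 0.3351, 0.0031]
force: [-0.8, -0.6, -1.7]
ee_pos: [0.4927, 0.3353, 0.0021]
force: [-2.3, -1.0, 4.6]
ee_pos: [0.4927, 0.3353, 0.002]
force: [-5.2, -3.6, 15.1]
```

Blue is on the recess floor. Releasing, and heading for the green wheel with the tool turned about 45° to clear the clear tumbler.

```bash
python3 -m inch '[[-0.227,0.079,0.03,0.006,-0.002,-0.509,0.9],[-0.227,0.079,0.03,0.006,-0.002,-0.509,0.9],[-0.227,0.079,0.03,0.006,-0.002,-0.509,0.9],[-0.227,0.079,0.03,0.006,-0.002,-0.509,0.9],[-0.227,0.079,0.064,0.006,-0.002,-0.509,0.9]]' >/dev/null;python3 -m inch '[[0,0,0.02,0,0,0,0.9],[0,0,0.02,0,0,0,0.9]]' >/dev/null; YAW=.69 python3 h.py .653,.0635,.04;python3 -c "
from vis import *
im={n:manip.capture(n) for n in P}
print('tray blue', end=' ')
ks={'scene':blob(im['scene'],(335,85,380,135),*OBJ['blue'][:2]),'top':blob(im['top'],(150,215,190,258),*OBJ['blue'][:2])};print([stat(k) for k in ks.values()])
a=cv2.resize(im['scene'][70:250,290:420],None,fx=3.2,fy=3.2);cv2.imwrite('pics/c14.png',a)"
```

```text
zdir [ 0.  0. -1.]
t 32.7 p [0.6407 0.0669 0.0796] F [-0.5 -0.4  0.2] w 0.898 ff 0.0 q [-0.01  0.6  -0.06  0.93 -0.    0.88]
.653,.0635,.04 -> [-0.0106  0.0079  0.0394] [-0.012 -0.007 -0.012]
tray blue Traceback (most recent call last):
  File "<string>", line 5, in <module>
    ks={'scene':blob(im['scene'],(335,85,380,135),*OBJ['blue'][:2]),'top':blob(im['top'],(150,215,190,258),*OBJ['blue'][:2])};print([stat(k) for k in ks.values()])
                ~~~~^^^^^^^^^^^^^^^^^^^^^^^^^^^^^^^^^^^^^^^^^^^^^^^
  File "vis.py", line 20, in blob
    k=(cv2.convexHull(np.vstack(cs))[:,0]+[x0,y0]).astype(np.float32)
                      ~~~~~~~~~^^^^
    return _nx.concatenate(arrs, 0, dtype=dtype, casting=casting)
           ~~~~~~~~~~~~~~~^^^^^^^^^^^^^^^^^^^^^^^^^^^^^^^^^^^^^^^
ValueError: need at least one array to concatenate
```

```bash
python3 -m inch '[[-0.011,0.008,0.01,-0.012,-0.007,-0.012,0.9],[-0.011,0.008,0.02,-0.012,-0.007,-0.012,0.9],[-0.011,0.008,0.02,-0.012,-0.007,-0.012,0.9]]' >/dev/null; YAW=.69 python3 h.py .653,.0635,-.028;python3 -c "
from vis import *
a=manip.capture('scene');cv2.imwrite('pics/scene14.png',a)
a=cv2.resize(a[70:250,290:420],None,fx=3.2,fy=3.2);cv2.imwrite('pics/c14.png',a)"
```

```text
zdir [ 0.  0. -1.]
t 33.1 p [0.6552 0.0654 0.0615] F [-1.1 -0.5 -1.7] w 0.901 ff 0.0 q [-0.01  0.62 -0.06  0.88 -0.    0.87]
.653,.0635,-.028 -> [ 0.0002 -0.0031  0.0895] [0.003 0.003 0.003]
```

View pics/c14.png

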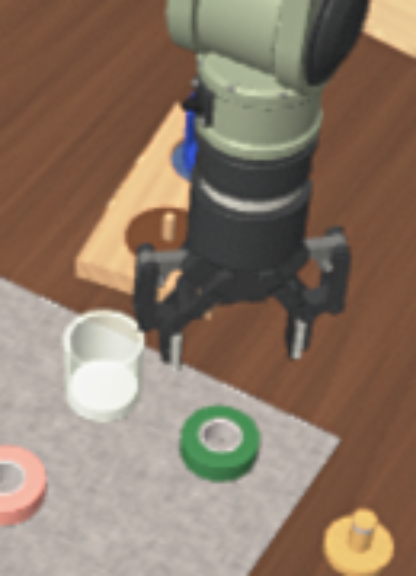

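```bash
python3 -c "
from vis import *
for X in((.655,.065,.107),(.655,.065,.1),(.653,.064,.013)): print((proj('scene',np.array(X))[0]-[290,70])*3.2)"
```

```text
[232.03073977 361.64038013]
[231.27137283 368.21105043]
[219.48315893 444.15548757]
```

c14 shows the fingers at (172,355) and (298,350). Their midpoint projects onto the axis of the green wheel at (220,442), and the clear tumbler at (103,365) is outside their path. Descending.

```bash
python3 -m inch '[[0,-0.002,0.03,0,0,0,0.9],[0,-0.002,0.06,0,0,0,0.9],[0,-0.002,0.075,0,0,0,0.9],[0,-0.002,0.083,0,0,0,0.9],[0,-0.002,0.083,0,0,0,0.9]]' 40|egrep 'ee_pos|force'; python3 -m inch '[[0,0,0.003,0,0,0,0.9],[0,0,0.005,0,0,0,0.9],[0,0,0.005,0,0,0,0.9]]' 40|egrep 'ee_pos|^force';  python3 -m inch '[[0,0,0,0,0,0,0.5],[0,0,0,0,0,0,0.5],[0,0,0,0,0,0,0.5],[0,0,0,0,0,0,0.5]]' 40|egrep 'ee_pos|force|width'
```

```text
ee_pos: [0.6544, 0.0636, -0.0209]
force: [-0.3, 0.4, 0.5]
finger_force: 0.0
ee_pos: [0.6555, 0.0635, -0.0247]
force: [0.2, -0.5, -0.2]
ee_pos: [0.6553, 0.0633, -0.024]
force: [-2.1, 0.3, 6.0]
grip_width: 0.661
finger_force: 41.2
```

```bash
python3 -m inch '[[0,0,0,0,0,0,0.8],[0,0,0,0,0,0,0.85],[0,0,0.003,0,0,0,0.85],[0,0,0.006,0,0,0,0.85],[0,0,0.006,0,0,0,0.85]]' 40|egrep 'ee_pos|^force';  python3 -m inch '[[0,0,0,0,0,0,0.5],[0,0,0,0,0,0,0.5],[0,0,0,0,0,0,0.5],[0,0,0,0,0,0,0.5]]' 40|egrep 'ee_pos|force|width'
```

```text
ee_pos: [0.6544, 0.0635, -0.0322]
force: [0.0, -0.3, 0.3]
ee_pos: [0.6552, 0.0635, -0.0312]
force: [-0.0, 0.8, 1.3]
grip_width: 0.67
finger_force: 43.0
```

```bash
python3 -m inch '[[0,0,-0.02,0,0,0,0.5],[0,0,-0.06,0,0,0,0.5],[0,0,-0.1,0,0,0,0.5],[0,0,-0.12,0,0,0,0.5],[0,0,-0.12,0,0,0,0.5]]' |egrep 'ee_pos|force|width'; YAW=.69 python3 h.py .5097,.2264,.09
```

```text
ee_pos: [0.6571, 0.0635, 0.0924]
force: [0.0, 0.7, -0.8]
grip_width: 0.672
finger_force: 43.3
zdir [ 0.  0. -1.]
t 35.75 p [0.6571 0.0635 0.0924] F [ 0.   0.7 -0.8] w 0.672 ff 43.3 q [-0.02  0.59 -0.03  0.93 -0.    0.86]
.5097,.2264,.09 -> [ 0.2195 -0.0095  0.0005] [0.009 0.009 0.002]
```

```bash
python3 -m inch '[[0.045,-0.002,0,0.009,0.009,0,0.5],[0.09,-0.004,0,0.009,0.009,0,0.5],[0.135,-0.006,0,0.009,0.009,0,0.5],[0.18,-0.008,0,0.009,0.009,0,0.5],[0.219,-0.009,0,0.009,0.009,0,0.5]]' |egrep 'ee_pos|force|width';  python3 -m inch '[[0,0,0,0,0,0,0.5],[0,0,0,0,0,0,0.5],[0,0,0,0,0,0,0.5]]'>/dev/null; YAW=.69 python3 h.py .5097,.2264,.02;python3 -c "
from vis import *
im={n:manip.capture(n) for n in P}
for n in im: cv2.imwrite(f'pics/{n}15.png',im[n])
k=blob(im['scene'],(325,75,385,150),*OBJ['green'][:2]);print(stat(k),k.min(0),k.max(0))
X=manip.sense()['ee_pos'];q=proj('scene',WH+[X[0],X[1],X[2]+.0342]);print(stat(cv2.convexHull(q.astype(np.float32))[:,0]),q.min(0),q.max(0))"
```

```text
ee_pos: [0.5043, 0.2273, 0.0857]
force: [-0.2, 1.1, -1.3]
grip_width: 0.666
finger_force: 43.3
zdir [ 0.  0. -1.]
t 36.55 p [0.5079 0.2257 0.0869] F [ 0.6 -0.2 -0.4] w 0.67 ff 43.3 q [ 0.28  0.43 -0.32  0.83  0.    1.16]
.5097,.2264,.02 -> [-0.001   0.0022  0.0668] [-0.006 -0.005  0.001]
(array([343.27528584, 110.65699208]), 379.0) [332. 101.] [355. 121.]
(array([343.70496937, 112.07421605]), 447.0996678555384) [331.58143573 101.12400254] [355.99809913 123.08712764]
```

```bash
python3 -m inch '[[0,0.002,0.03,0,0,0,0.5],[0,0.002,0.06,0,0,0,0.5],[0,0.002,0.07,0,0,0,0.5],[0,0.002,0.07,0,0,0,0.5]]' |egrep 'ee_pos|^force'; python3 -m inch '[[0,0,0.004,0,0,0,0.5],[0,0,0.008,0,0,0,0.5],[0,0,0.008,0,0,0,0.5]]' |egrep 'ee_pos|^force';python3 -m inch '[[0,0,0.004,0,0,0,0.5],[0,0,0.008,0,0,0,0.5],[0,0,0.008,0,0,0,0.5]]' |egrep 'ee_pos|^force'
```

```text
ee_pos: [0.5075, 0.2265, 0.0161]
force: [0.5, 0.4, -1.4]
ee_pos: [0.5092, 0.2278, 0.0102]
force: [0.1, 0.6, -1.0]
ee_pos: [0.5081, 0.2277, 0.0012]
force: [-0.2, -0.2, -0.9]
```

```bash
YAW=.69 python3 h.py .5097,.2264,-.0142
```

```text
zdir [ 0.  0. -1.]
t 37.65 p [0.5081 0.2277 0.0012] F [-0.2 -0.2 -0.9] w 0.672 ff 43.3 q [ 0.29  0.54 -0.4   0.64  0.    1.17]
.5097,.2264,-.0142 -> [-0.002   0.0005  0.0154] [-0.005 -0.005  0.002]
```

Already past the dowel's tip without contact, so I keep lowering to the tray.

```bash
python3 -m inch '[[-0.002,0,0.005,0,0,0,0.5],[-0.002,0,0.01,0,0,0,0.5],[-0.002,0,0.01,0,0,0,0.5]]' |egrep 'ee_pos|^force'; python3 -m inch '[[0,0,0.002,0,0,0,0.5],[0,0,0.003,0,0,0,0.5],[0,0,0.003,0,0,0,0.5]]' |egrep 'ee_pos|^force';python3 -m inch '[[0,0,0.001,0,0,0,0.5],[0,0,0.002,0,0,0,0.5],[0,0,0.002,0,0,0,0.5]]' |egrep 'ee_pos|^force'
```

```text
ee_pos: [0.5091, 0.2259, -0.0092]
force: [-1.2, 0.4, -1.1]
ee_pos: [0.5097, 0.2262, -0.0114]
force: [0.3, -0.1, -0.7]
ee_pos: [0.5097, 0.2262, -0.0134]
force: [0.1, 0.1, -1.1]
```

```bash
python3 -m inch '[[0,0,0.001,0,0,0,0.5],[0,0,0.002,0,0,0,0.5],[0,0,0.002,0,0,0,0.5]]' |egrep 'ee_pos|^force';python3 -m inch '[[0,0,0,0,0,0,0.5],[0,0,0,0,0,0,0.75],[0,0,0,0,0,0,0.85],[0,0,0,0,0,0,0.85],[0,0,-0.01,0,0,0,0.85]]' |egrep 'ee_pos|force';python3 -m inch '[[0,0,-0.04,0,0,0,0.85],[0,0,-0.085,0,0,0,0.85],[0,0,-0.13,0,0,0,0.85],[0,0,-0.17,0,0,0,0.85],[0,-0.04,-0.19,0,0,0,0.85]]' |egrep 'ee_pos|force'; YAW=.69 python3 h.py .3,-.05,.25
```

```text
ee_pos: [0.5098, 0.2263, -0.0141]
force: [-3.6, -1.5, 8.9]
ee_pos: [0.5085, 0.2258, -0.0063]
force: [-0.3, 0.2, 0.2]
finger_force: 0.0
ee_pos: [0.4856, 0.2025, 0.1898]
force: [0.3, 0.1, 0.7]
finger_force: 0.0
zdir [ 0.  0. -1.]
t 39.85 p [0.4856 0.2025 0.1898] F [0.3 0.1 0.7] w 0.849 ff 0.0 q [ 0.25  0.28 -0.26  1.02  0.    1.13]
.3,-.05,.25 -> [-0.0754 -0.3038 -0.0618] [ 0.005 -0.001  0.004]
```

Touchdown came exactly at the tray height. Moving aside for a final look.

```bash
python3 -m inch '[[-0.012,-0.045,-0.01,0,0,0,0.85],[-0.024,-0.09,-0.02,0,0,0,0.85],[-0.036,-0.135,-0.03,0,0,0,0.85],[-0.048,-0.18,-0.04,0,0,0,0.85],[-0.048,-0.2,-0.05,0,0,0,0.85]]' |egrep 'ee_pos'; python3 -c "
from vis import *
im={n:manip.capture(n) for n in P}
for n in im: cv2.imwrite(f'pics/{n}16.png',im[n])
k={'scene':blob(im['scene'],(325,125,372,162),*OBJ['green'][:2])};print('green',stat(k['scene'])[0])
for d in((0,0),): q=proj('scene',WH+[.5097,.2264,.02]);print(stat(cv2.convexHull(q.astype(np.float32))[:,0])[0])
q=proj('scene',GL+[.4932,.3342,.012]);print('blue exp',q.min(0),q.max(0))
b=blob(im['scene'],(335,80,385,135),(108,130,40),(125,255,255));print(b.min(0),b.max(0))
a=cv2.resize(im['scene'][80:340,120:420],None,fx=2,fy=2);t=cv2.resize(im['top'][190:280,130:230],None,fx=2,fy=2);a[-180:,-200:]=t
cv2.imwrite('pics/c16.png',a)"
```

```text
ee_pos: [0.355, 0.034, 0.2365]
green [342.28490469 140.84647089]
[342.65309092 141.75921786]
blue exp [346.42071462  97.06090975] [369.62170765 129.13309559]
[347.  97.] [369. 127.]
```

View pics/c16.png

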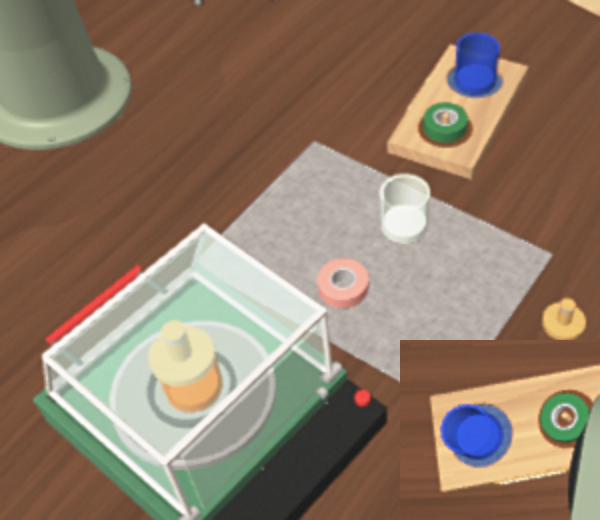

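c16 shows the guard fully closed over the amber tumbler and weight (180,370), centred in the ring. Blue (477,65) stands in the recess, the green wheel (445,122) is over the dowel, and the clear tumbler and pink wheel are untouched. Handing in.

```bash
python3 -m inch '[[0,0,0,0,0,0,0.85],[0,0,0,0,0,0,0.85],[0,0,0,0,0,0,0.85]]' | head -1; python3 -c "
from rig import manip
print(manip.close_job())"
```

```text
clock: 40.75
the job is handed in; nothing more can be done
None
```

Both jobs are made up and were handed in at about 41 s of the 138 s; the final picture and the measured positions agree with the task, but no verdict was returned.

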